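# Snap the cap onto a sample vial in the two-handled capping press

## Task

Lay the sample vial, its cap still loose, in the cradle of the capping press between the two pressing studs, and let go of it. Then squeeze the press's two handles together, gently, just until the resistance peaks and gives as the cap snaps fully home: squeezing much harder breaks the vial. Let the handles spring open again, leaving the capped vial lying in the cradle, and do not disturb the other things on the bench.

Things in the scene. Friction and masses are not known exactly. Their poses are not given: they have to be found in the camera images.
- vial_center (a point): Centre of the glass body of the sample vial lying on its side, on its axis, which is this frame's y. Clear glass, 22 mm diameter, 29 mm long (y = -14.5 to +14.5 mm), 70 g in all; its aluminium cap (20 mm diameter) is at the +y end. Grip it across the middle of the glass. At the start it lies on the rest. It may go into the press with its cap towards either handle.
- cap_top (a point): Centre of the outer face of the cap, 8 mm thick, on the vial's axis: 27.5 mm from vial_center along its +y while loose, 23.5 mm when home. Vial with cap: 42 mm long loose, 38 mm home; the middle of the whole loose-capped vial lies 6.5 mm from vial_center towards the cap. Keep the fingers off the cap.
- cap (a joint): How far the cap has gone onto the vial: 0 m loose, 0.004 m fully home. Pressed along the vial's axis it resists like a spring, most (about 42 N on the cap) at 0.001 m, then less and less; past 0.0025 m it snaps home by itself and stays. The vial breaks if a stud presses on it with more than 60 N.
- rest: White plastic rest that the vial lies on at the start, fixed to the bench: a 90 x 90 x 8 mm foot and a post 18 mm wide (x) and 24 mm long (y) with two rails along its y, narrower than the vial so that fingers pass beside it. The vial's axis lies 36 mm above the bench along the rest's y. Origin: centre of its underside.
- press: Capping press fixed to the bench, origin at the centre of the cradle on the bench. Grey plate 125 x 130 x 12 mm, its centre 22 mm towards +x. Two handles turn about upright pins 70 mm tall at x = +55 mm, y = +34 mm (left) and -34 mm (right) and reach towards -x, 55 mm above the bench. A round steel stud (9 mm radius) on each faces the other along y at x = 0.
- cradle (a point): Where the middle of the whole vial belongs in the press: on the axis of a vial lying in the cradle, 55 mm above the bench; axes as the press. The vial lies along y on two rails on a post 18 mm wide (x), 26 mm long (y). Handles open, the studs' ends are at y = +27 and -27 mm, but each is on a set screw, up to 3.5 mm further in or out, so the handle position at which the cap gives is not known.
- handle_left_grip (a point): Middle of the black grip of the left handle (the press's +y side), 55 mm above the bench; 115 mm from its pin. The grip is a bar 10 mm thick, 22 mm tall, reaching 17 mm towards the pins and 55 mm outwards from here; below it is free down to the bench. Open, the two grips measure about 64 mm over their outer faces here; with the cap home about 17 to 44 mm.
- handle_right_grip (a point): The same point on the right handle (the press's -y side). Squeezed at these two points, about 23 N on each handle (opening spring included) makes the cap give, and more than about 29 N on each breaks the vial. Open, each grip slants outwards by 0.155 rad towards its end.
- handle_left (a joint): Turn of the left handle about its upright pin, rad: 0 fully open, growing to 0.25 as it closes; about 0.08 to 0.22 with a vial capped. A light spring opens it (1 to 2 N at the grip).
- handle_right (a joint): The same for the right handle.
- jar: Bystander: white jar, 56 mm diameter, 70 mm tall, origin at the centre of its underside. Leave alone.
- reagent: Bystander: amber bottle, 48 mm diameter, 110 mm tall, origin at the centre of its underside. Leave alone.
- slides: Bystander: clear tray of microscope slides, 60 x 140 mm, slides stand to 53 mm, origin at the centre of its underside. Leave alone.
Mind the look-alikes: they are no part of the job. Of the things that look like the part that bears vial_center, the largest one is meant.

How it is judged (in metres and radians):
On the way, in this order (a step that is already met when the one before it is completed fails the run):
1. the vial lies released in the cradle with its cap still loose (z of vial_center in the frame of cradle between -0.004 and 0.004 m and x of vial_center in the frame of cradle between -0.004 and 0.004 m and distance between vial_center and cradle below 0.016 m and angle between the y axis of vial_center and the y axis of cradle, either way round below 0.15 rad and value of joint cap below 0.0012 m and contact force between the fingers and vial below 0.1 N), for 0.2 s.
2. the cap is snapped home with both handles closed on the vial in the cradle (value of joint cap above 0.0033 m and value of joint each of handle_left, handle_right above 0.03 rad and contact force between the fingers and vial below 0.1 N and distance between vial_center and cradle below 0.02 m), for 0.05 s.
At the end, for the whole second after the job is handed in: The cap is home (within 0.7 mm of its stop), the vial lies still in the press's cradle (glass centre within 20 mm of the cradle point, 5 mm in height, axis within 0.2 rad), and both handles have sprung open (under 0.04 rad) (value of joint cap above 0.0033 m and z of vial_center in the frame of cradle between -0.005 and 0.005 m and distance between vial_center and cradle below 0.02 m and angle between the y axis of vial_center and the y axis of cradle, either way round below 0.2 rad and value of joint each of handle_left, handle_right below 0.04 rad and linear speed of vial below 0.01 m/s); the robot touches nothing.
It fails at once if a stud presses on the vial with more than 60 N and breaks it (contact force between vial and handle_left above 60 N or contact force between vial and handle_right above 60 N).
It fails at once if a bystander is disturbed (distance of any of jar, reagent, slides from where it was at the start of the episode above 0.02 m or angle between any of jar, reagent's own z axis and vertical above 0.4 rad).
It also fails if it takes over 58 s, if anything falls off the work surface, if the arm or the gripper's body presses on something with over 40 N, if the wrist force passes 120 N, or if a joint passes its speed limit or range.

## Robot

A 7-joint arm with a two-finger parallel gripper is mounted at the origin on the work surface. World frame = base frame: x ahead of the robot, y to its left, z up, the work surface at z = 0. Lengths are in mm, angles in rad, forces in N, time in s.
With the tool pointing down it reaches from about 400 to 875 mm from the base axis. Payload 4.4 kg.
Tool frame: the origin (TCP) lies at the very end of the fingers, on their centre line; the grasp point (between the pads) lies 19 mm behind it; z points along the fingers, x is the direction in which the jaws open and shut, and the axes are right-handed (so a half turn about z gives the same grasp; the last joint's range is limited). The gripper opens to 85 mm and grips with 20 to 120 N. Pads are 22 mm wide; open, the fingers measure 114 mm over their backs; the gripper's body (76 mm by 85 mm) begins 54 mm behind the grasp point. The pads swing forward as they close: fully open they stand 13 mm farther back than shut.
Start: joints at [1.077, 0.628, 0.038, 1.517, -0.027, 0.996, -0.02], TCP at [269.694, -591.425, 231.313] pointing down, gripper open.
Joint ranges: [-3.06, 3.06], [-0.37, 2.12], [-1.25, 1.32], [0.18, 2.47], [-1.1, 4.24], [0.23, 1.98], [-2.94, 2.94]. Speed limits (rad/s): [2.57, 2.57, 3.14, 3.14, 3.14, 3.14, 3.14].

## Interface

Orientations are given as [roll, pitch, yaw] about the fixed x, y, z axes, in that order (R = Rz(yaw) Ry(pitch) Rx(roll)).
In Python, from cell import * gives the robot as it stands. The module is installed in compiled form; this text tells all that it offers.
- The arm moves only by the tool play_rows, never from a script. Its argument "targets" is a list of rows, each an object with "slide": the shift along the tool's x, y, z in mm, a list of three; "turn": the turn, a rotation vector about the tool's x, y, z in degrees, a list of three; "hand": the finger opening in mm, from 0 to 85.4. A call has 1 to 5 rows; each row shifts and turns the commanded pose from where the row before left it, along the tool's axes as they then stand; what a row does not reach is not made up. A row lasts 1/8 s, in which the tool goes at most 62.5 mm and 10.7 degrees, less where a joint would pass 70% of its speed; a pose out of reach is approached as far as the arm can. A call is refused whole if a number of a shift passes 62.5 or a number of a turn 10.7, either way. A call with a gripper value outside its range is refused whole. The fingers move at their own pace and stop on an object; the grip force is fixed at half the most. Time passes only in rows, so rows that do not move let the fingers close. It gives the time, the measured TCP pose, the force and the opening at its end, in the units of the state.
- read_state(): the state, without advancing time (a new reading comes with each control period).
- get_image(name): name is "side" or "top" or "wrist"; returns (picture, depth): 420x560x3 uint8, blue, green, red; 420x560 float32, mm along the optical axis (not along the pixel's ray), 0 where there is no reading.
- calibration(name): a dict with "K" (3x3 intrinsics, pixels), "R" (3x3) and "t" (3): a world point X has camera coordinates R X + t. Camera axes: x right, y down, z forward; pixel columns grow to the right and rows downward; lengths in mm; the calibration is good to about 2 mm. A picture is of the moment at which its call begins: read the wrist's pose just before it. calibration takes no time and is no camera call; for the wrist camera it gives the pose at the moment of the call.
- finish_job(): hands the job in, once; it reports no verdict.
The state is a dict: "clock": time; "qpos": joint angles; "qd": joint speeds; "tau": joint torques, N m; "eef_pos": TCP position; "tool_rot": TCP orientation; "force": force on the tool from outside, world axes, zero at the start; "torque": the same for the moment, N m; "width": finger opening in mm.
Only numpy, scipy, OpenCV 4.12 (cv2) and the standard library are available. Lean on these libraries where they do the work, as an engineer would, in place of code of your own. Each camera call takes 0.05 s, during which the arm holds its last target.

## Working session

There is one attempt and no reset: what is moved stays moved. The work goes in short steps, Python scripts to look and compute and a tool call to move; the robot and the scene stay as the last step left them, time stands still between calls to the robot, and variables do not carry over. Pictures are saved under pics/ and viewed, and the job is handed in when it is done.

Besides the shell and the picture viewer there is one more tool, called after "Request:" as a command line: name --argument value ..., lists and objects as JSON in quotes. play_rows: Moves the arm, as the interface text tells. Its arguments: {"type":"object","properties":{"targets":{"type":"array"}},"required":["targets"]}

```bash
mkdir -p pics
cat > h.py <<'E'
from cell import *
import numpy as np, cv2
def ray(cal,u,v):
    K,R,t=[np.array(cal[k],float) for k in "KRt"]
    d=R.T@np.linalg.inv(K)@np.array([u,v,1.]); return -R.T@t.ravel(), d
def onz(cal,u,v,z):
    o,d=ray(cal,u,v); return o+d*(z-o[2])/d[2]
def pt(cal,u,v,dep):
    o,d=ray(cal,u,v); return o+d*dep
def proj(cal,X):
    K,R,t=[np.array(cal[k],float) for k in "KRt"]
    c=K@(R@np.array(X,float)+t.ravel()); return c[:2]/c[2]
E
python3 - <<'E'
from h import *
print(read_state())
for n in ["top","side","wrist"]:
    c=calibration(n); im,d=get_image(n); cv2.imwrite(f"pics/{n}0.png",im); np.save(f"{n}0.npy",d)
    print(n,c, d.min(),d.max())
E
```

```text
{'clock': 0.0, 'qpos': array([ 1.07718947,  0.62935066,  0.03845571,  1.51832662, -0.02695801,
        0.9962987 , -0.01998431]), 'qd': array([ 0.00154948,  0.0009137 ,  0.00046712,  0.00018761, -0.0014241 ,
       -0.0003365 ,  0.00166991]), 'tau': array([ 3.70773378e-04, -5.63399184e+01,  1.22629814e+00, -1.93444526e+01,
        1.09570508e-02,  1.06929091e-02,  8.82278698e-06]), 'eef_pos': array([ 269.42836512, -590.86842986,  230.39964541]), 'tool_rot': array([ 3.14152538e+00,  1.86394537e-03, -1.14296118e+00]), 'force': array([-0.70636254, -0.31527142,  0.92214798]), 'torque': array([ 0.0041433 ,  0.01947719, -0.03272984]), 'width': 85.40836909045275}
top {'K': array([[388.39613436,   0.        , 277.65148646],
       [  0.        , 388.39613436, 212.6351834 ],
       [  0.        ,   0.        ,   1.        ]]), 'R': array([[-0.02601057, -0.9989849 ,  0.03677808],
       [-0.98815621,  0.02012805, -0.15212549],
       [ 0.1512308 , -0.04029936, -0.98767667]]), 't': array([  2.22604107, 604.21073805, 770.28450118])} 0.0 1837.3927
side {'K': array([[383.6465735 ,   0.        , 273.10946179],
       [  0.        , 383.6465735 , 201.98010829],
       [  0.        ,   0.        ,   1.        ]]), 'R': array([[-0.86871314, -0.49484999,  0.02147015],
       [-0.32937918,  0.54476794, -0.77119209],
       [ 0.36992815, -0.67701652, -0.63624036]]), 't': array([533.36563383, 259.86698812, 472.81644192])} 0.0 3128.3853
wrist {'K': array([[307.18299866,   0.        , 274.07382699],
       [  0.        , 307.18299866, 206.71786994],
       [  0.        ,   0.        ,   1.        ]]), 'R': array([[ 0.41475876, -0.90992959, -0.00181753],
       [-0.8777053 , -0.40059575,  0.26297612],
       [-0.24001785, -0.10747639, -0.96480063]]), 't': array([-649.44364156,  -32.53003719,  378.36532635])} 0.0 1310.6465
```

View pics/top0.png

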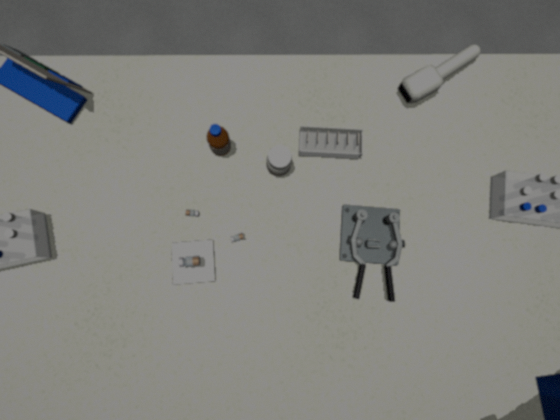

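View pics/side0.png

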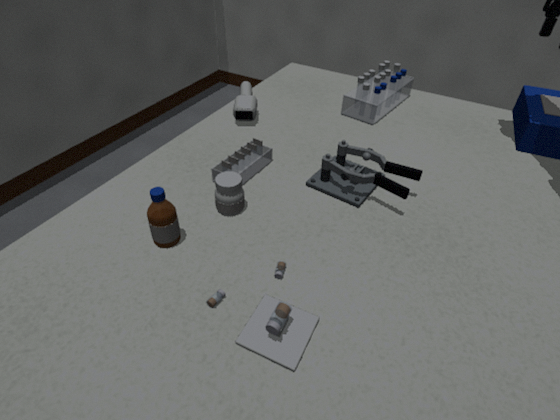

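View pics/wrist0.png

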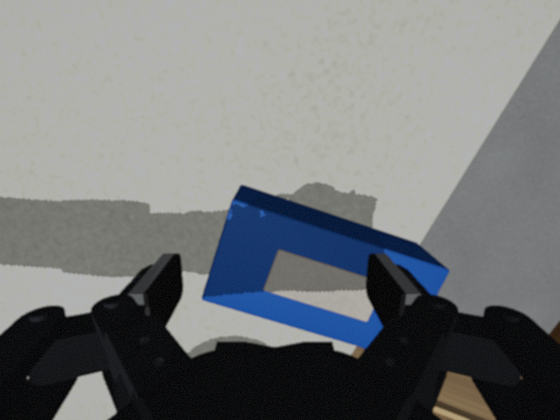

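The top view shows these candidates for the vial:
- the large vial on the white rest at (190,261)
- a small look-alike at (192,213)
- a small look-alike at (238,237)

I choose the one on the rest, which is the largest and lies on the rail post. The press is at (372,243), with its grips at (359,281) and (390,284).

Run:
```python
from h import *
im=cv2.imread("pics/top0.png"); 
a=cv2.resize(im[200:300,150:260],None,fx=5,fy=5,interpolation=cv2.INTER_CUBIC)[:500,:400]
b=cv2.resize(im[195:305,330:410],None,fx=5,fy=5,interpolation=cv2.INTER_CUBIC)[:500]
cv2.imwrite("pics/crop1.png",np.hstack([a,b]))
c=calibration("top")
for n,u,v,z in [("vial",190,261,36),("foot",193,261,8),("plate",370,236,12),("gripL",360,280,55),("gripR",389,284,55),("jar",279,158,70),("reag",216,134,105),("slides",330,142,40),("lk1",192,213,10),("lk2",238,237,10)]:
    print(n,onz(c,u,v,z).round())
```

```text
vial [508. 172.  36.]
foot [509. 171.   8.]
plate [ 553. -214.   12.]
gripL [ 460. -176.   55.]
gripR [ 451. -235.   55.]
jar [716. -17.  70.]
reag [757. 110. 105.]
slides [ 759. -131.   40.]
lk1 [613. 173.  10.]
lk2 [558.  74.  10.]
```

View pics/crop1.png

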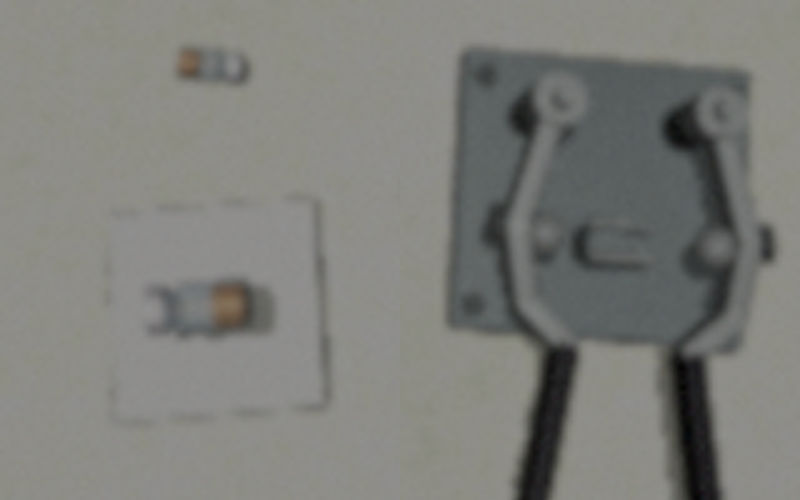

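```bash
cat >> h.py <<'E'
from scipy.spatial.transform import Rotation as Ro
def rot(rpy): return Ro.from_euler('xyz',rpy)
def plan(pos,yaw,n):
    """print n equal tool-frame rows from measured pose to target pose (tool down)"""
    s=read_state(); R0=rot(s["tool_rot"]); R1=rot([np.pi,0,yaw]); p=s["eef_pos"].copy()
    rv=(R0.inv()*R1).as_rotvec(); dp=(np.array(pos)-p)/n; R=R0
    print("from",p.round(1),s["tool_rot"].round(3),"t",s["clock"],"n",n)
    for i in range(n):
        sl=R.inv().apply(dp); print(sl.round(1).tolist(),np.degrees(rv/n).round(2).tolist()); R=R*Ro.from_rotvec(rv/n)
E
python3 - <<'E'
from h import *
s=read_state();c=calibration("wrist")
R=rot(s["tool_rot"]).as_matrix();C=-c["R"].T@c["t"]
print("cam in tool",R.T@(C-s["eef_pos"]),"axis",R.T@c["R"].T)
plan([480,172,200],0,15)
E
```

```text
cam in tool [   0.44232244  -67.98496957 -141.92086833] axis [[ 9.99999977e-01 -1.21506174e-04 -1.76997958e-04]
 [ 1.63775516e-04  9.64802638e-01  2.62974986e-01]
 [ 1.38815012e-04 -2.62975009e-01  9.64802635e-01]]
from [ 269.5 -591.   230.6] [-3.142e+00  1.000e-03 -1.143e+00] t 0.15 n 15
[-40.5, -33.9, 2.1] [-0.0, 0.0, -4.37]
[-37.8, -36.9, 2.1] [-0.0, 0.0, -4.37]
[-34.8, -39.6, 2.1] [-0.0, 0.0, -4.37]
[-31.7, -42.2, 2.1] [-0.0, 0.0, -4.37]
[-28.4, -44.5, 2.1] [-0.0, 0.0, -4.37]
[-25.0, -46.5, 2.1] [-0.0, 0.0, -4.37]
[-21.4, -48.3, 2.1] [-0.0, 0.0, -4.37]
[-17.6, -49.7, 2.1] [-0.0, 0.0, -4.37]
[-13.8, -50.9, 2.1] [-0.0, 0.0, -4.37]
[-9.9, -51.8, 2.1] [-0.0, 0.0, -4.37]
[-5.9, -52.4, 2.1] [-0.0, 0.0, -4.37]
[-1.9, -52.7, 2.1] [-0.0, 0.0, -4.37]
[2.1, -52.7, 2.0] [-0.0, 0.0, -4.37]
[6.1, -52.4, 2.0] [-0.0, 0.0, -4.37]
[10.1, -51.8, 2.0] [-0.0, 0.0, -4.37]
```

Run:
```python
from h import *
plan([535,-195,230],0,10)
```

```text
from [ 269.5 -591.   230.6] [-3.142e+00  1.000e-03 -1.143e+00] t 0.15 n 10
[-25.0, -40.6, 0.1] [-0.0, 0.01, -6.55]
[-20.2, -43.2, 0.1] [-0.0, 0.01, -6.55]
[-15.2, -45.2, 0.1] [-0.0, 0.01, -6.55]
[-9.9, -46.6, 0.1] [-0.0, 0.01, -6.55]
[-4.5, -47.5, 0.1] [-0.0, 0.01, -6.55]
[0.9, -47.7, 0.1] [-0.0, 0.01, -6.55]
[6.3, -47.3, 0.1] [-0.0, 0.01, -6.55]
[11.7, -46.2, 0.1] [-0.0, 0.01, -6.55]
[16.9, -44.6, 0.1] [-0.0, 0.01, -6.55]
[21.9, -42.4, 0.1] [-0.0, 0.01, -6.55]
```

Request:
play_rows --targets '[{"slide": [-25, -41, 0], "turn": [0, 0, -6.5], "hand": 85}, {"slide": [-20, -43, 0], "turn": [0, 0, -6.5], "hand": 85}, {"slide": [-15, -45, 0], "turn": [0, 0, -6.5], "hand": 85}, {"slide": [-10, -47, 0], "turn": [0, 0, -6.5], "hand": 85}, {"slide": [-4.5, -47.5, 0], "turn": [0, 0, -6.5], "hand": 85}]'

```text
clock: 0.78
eef_pos: [404.0, -392.3, 231.2]
tool_rot: [-3.142, 0.0, -0.572]
force: [0.4, -0.5, -0.0]
width: 85.3
```

Request:
play_rows --targets '[{"slide": [1, -48, 0], "turn": [0, 0, -6.6], "hand": 85}, {"slide": [6, -47, 0], "turn": [0, 0, -6.6], "hand": 85}, {"slide": [12, -46, 0], "turn": [0, 0, -6.6], "hand": 85}, {"slide": [17, -45, 0], "turn": [0, 0, -6.6], "hand": 85}, {"slide": [22, -42, 0], "turn": [0, 0, -6.6], "hand": 85}]'

```text
clock: 1.4
eef_pos: [537.5, -194.9, 231.2]
tool_rot: [3.142, 0.0, 0.004]
force: [-0.3, -0.1, 0.3]
width: 84.7
```

Run:
```python
from h import *
s=read_state();print(s["eef_pos"],s["tool_rot"],s["clock"])
c=calibration("wrist"); im,d=get_image("wrist"); cv2.imwrite("pics/w1.png",im); np.savez("w1.npz",d=d,**c)
```

```text
[ 537.51111437 -194.89874684  231.1931963 ] [3.14152581e+00 2.36875010e-04 3.88747155e-03] 1.4
```

View pics/w1.png

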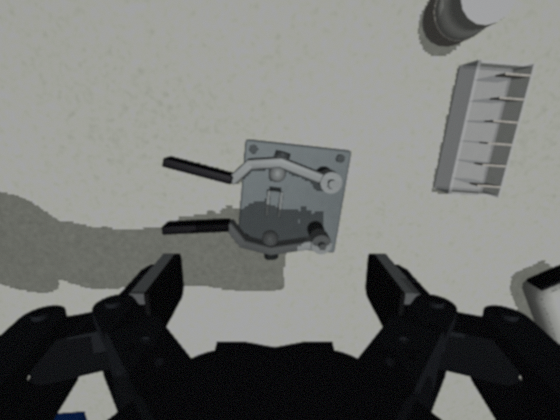

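The wrist view shows the press plate with corners near (247,140), (350,150) and (335,251). The pin tops are at about (330,182) and (319,242), and the studs near (278,173) and (270,238).

Run:
```python
from h import *
im=cv2.imread("pics/w1.png")
cv2.imwrite("pics/w1c.png",cv2.resize(im[125:270,155:365],None,fx=3.7,fy=3.7,interpolation=cv2.INTER_CUBIC))
z=np.load("w1.npz");d=z["d"];c=calibration("wrist") if 0 else {k:z[k] for k in "KRt"}
for u,v in [(330,181),(321,240),(275,195),(278,173),(270,238),(300,175),(205,169),(205,227),(260,180),(340,200)]:
    print(u,v,d[v,u],pt(c,u,v,d[v,u]).round(1))
```

```text
330 181 304.4431 [ 594.4 -183.4   72.6]
321 240 328.51956 [ 589.4 -248.7   65.4]
275 195 342.30487 [ 540.1 -205.5   39.4]
278 173 311.26212 [ 542.9 -177.    63.8]
270 238 329.74133 [ 534.8 -247.3   63.8]
300 175 364.32086 [ 569.7 -187.5   11.7]
205 169 308.2424 [ 469.6 -172.9   65.8]
205 227 325.37613 [ 466.  -234.7   64.9]
260 180 366.646 [ 522.2 -193.8   11. ]
340 200 371.6048 [ 618.8 -217.7   12.4]
```

View pics/w1c.png

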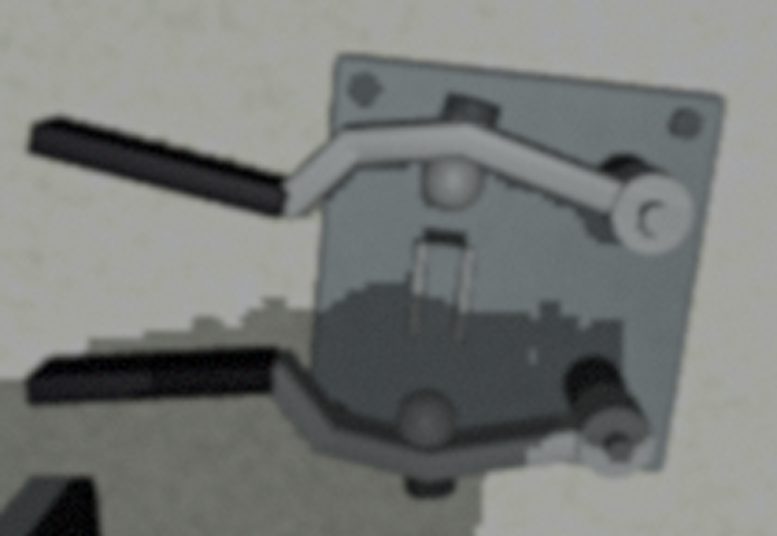

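Run:
```python
from h import *
z=np.load("w1.npz");d=z["d"];c={k:z[k] for k in "KRt"}
f=lambda u,v,h: onz(c,155+u/3.7,125+v/3.7,h)[:2]
PL,PR=f(652,215,72),f(615,440,72)
A,B,C=f(338,57,12),f(723,98,12),f(660,468,12)
print(PL,PR,np.linalg.norm(PL-PR)); print(A,B,C,np.linalg.norm(A-B),np.linalg.norm(B-C))
def a(v): return np.degrees(np.arctan2(v[1],v[0]))
print("yaw",a(PL-PR)-90,a(B-A),a(B-C)-90)
for yaw in [-np.radians(np.mean([-(a(PL-PR)-90),-a(B-A),-(a(B-C)-90)]))]:
    ex=np.array([np.cos(yaw),np.sin(yaw)])
    print(np.degrees(yaw),(PL+PR)/2-55*ex,(A+C)/2-22*ex)
SL,SR=f(453,180,55),f(427,418,55);print("studs",SL,SR,(SL+SR)/2)
# depth-based high points
mask=(d>0)
v,u=np.nonzero(mask[140:250,240:345]);v+=140;u+=240
P=np.array([pt(c,x,y,d[y,x]) for x,y in zip(u,v)])
m=(P[:,2]>36)&(P[:,2]<47);q=P[m];print("rails",m.sum(),q.min(0),q.max(0),np.median(q,0))
```

```text
[ 595.82895406 -185.64103032] [ 588.73538645 -250.50969763] 65.2553653014285
[ 506.87185248 -147.57268562] [ 627.46500144 -159.71167427] [ 614.51459595 -285.0830706 ] 121.20256854222647 126.03848626051129
yaw -6.240654977811715 -5.74807019089492 -5.897527467415912
-5.96208421204085 [ 537.57967352 -212.36249691] [ 538.81222552 -214.04273129]
studs [ 542.43663818 -179.08760841] [ 535.15273138 -250.60784636] [ 538.79468478 -214.84772739]
rails 433 [ 520.8629041  -253.6545788    36.01696115] [ 599.92828222 -161.68668355   46.91962036] [ 540.13414424 -214.39658478   42.77056034]
```

Request:
play_rows --targets '[{"slide": [-4, -55, 4], "turn": [0, 0, 0], "hand": 85}, {"slide": [-4, -55, 4], "turn": [0, 0, 0], "hand": 85}, {"slide": [-4, -55, 4], "turn": [0, 0, 0], "hand": 85}, {"slide": [-4, -55, 4], "turn": [0, 0, 0], "hand": 85}, {"slide": [-4, -55, 4], "turn": [0, 0, 0], "hand": 85}]'

```text
clock: 2.08
eef_pos: [516.6, 80.2, 211.1]
tool_rot: [3.142, -0.0, -0.001]
force: [0.5, 0.4, 1.1]
width: 85.1
```

Request:
play_rows --targets '[{"slide": [-4, -54, 5], "turn": [0, 0, 0], "hand": 70}, {"slide": [-4, -53, 5], "turn": [0, 0, 0], "hand": 60}, {"slide": [0, 0, 0], "turn": [0, 0, 0], "hand": 60}]'

```text
clock: 2.45
eef_pos: [507.4, 191.5, 201.0]
tool_rot: [-3.138, 0.001, 0.008]
force: [0.3, -1.1, 0.5]
width: 59.6
```

Run:
```python
from h import *
s=read_state();print(s["eef_pos"],s["tool_rot"],s["clock"])
c=calibration("wrist"); im,d=get_image("wrist"); cv2.imwrite("pics/w2.png",im); np.savez("w2.npz",d=d,**c)
cv2.imwrite("pics/w2c.png",cv2.resize(im[130:260,180:380],None,fx=4,fy=4,interpolation=cv2.INTER_CUBIC))
```

```text
[507.37146801 191.51709169 201.03767845] [-3.13834756e+00  7.43552413e-04  8.45209808e-03] 2.45
```

View pics/w2.png

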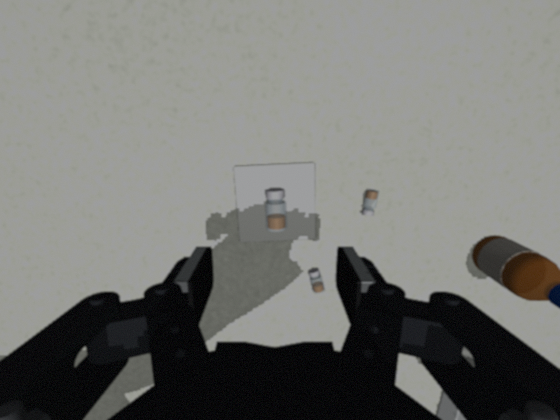

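View pics/w2c.png

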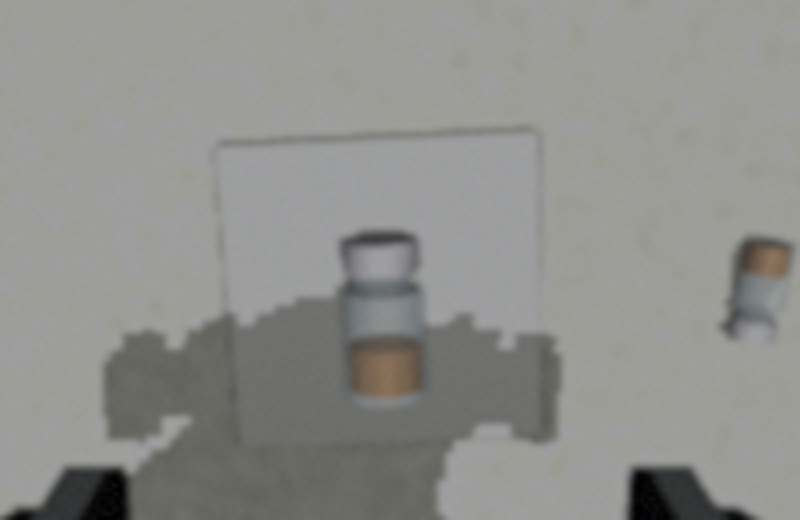

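The crop shows the metal cap at the +y (upper) end at v≈232–283, and the glass with orange contents running down to v≈405. The axis is at u≈379–388, tilted about 3°.

Run:
```python
from h import *
z=np.load("w2.npz");d=z["d"];c={k:z[k] for k in "KRt"}
f=lambda u,v,h: onz(c,180+u/4,130+v/4,h)
print("capface lo",f(379,232,26),"hi",f(379,250,46)); print("bottom",f(388,405,46))
print("cap R edge/L edge",f(340,265,36),f(419,265,36)); print("glass edges",f(344,345,36),f(426,345,36))
for u,v in [(380,265),(384,320),(386,370),(386,395)]:
    a,b=round(180+u/4),round(130+v/4); print(pt(c,a,b,d[b,a]).round(1))
F=[f(217,143,8),f(538,130,8),f(541,438,8),f(241,445,8)]
print("foot",np.round(F,1),np.mean(F,0)); 
a=lambda v:np.degrees(np.arctan2(v[1],v[0]))
print(a(F[1]-F[0]),a(F[2]-F[3]),a(F[0]-F[3])-90,a(F[1]-F[2])-90,[np.linalg.norm(F[i]-F[i-1]) for i in range(4)])
```

```text
capface lo [509.45375721 192.84077852  26.        ] hi [509.44423256 192.39033167  46.        ]
bottom [512.10922897 151.84246699  46.        ]
cap R edge/L edge [499.50146879 186.17309876  36.        ] [519.76541537 186.34906278  36.        ]
glass edges [500.56035709 164.75352634  36.        ] [521.96438196 164.94155354  36.        ]
[509.7 188.6  44.9]
[510.9 174.5  46.4]
[511.  162.2  47.5]
[511.1 154.1  45.4]
foot [[465.1 213.5   8. ]
 [552.5 217.8   8. ]
 [557.1 128.6   8. ]
 [469.9 125.6   8. ]] [511.14399276 171.36661449   8.        ]
2.8037330734672445 1.9366364261756916 3.1052957751338823 2.9917171006614325 [np.float64(88.03269037173295), np.float64(87.48568475675587), np.float64(89.35345884586367), np.float64(87.32551043813513)]
```

Request:
play_rows --targets '[{"slide": [4, 26, 45], "turn": [0, 0, -2.3], "hand": 50}, {"slide": [0, 0, 55], "turn": [0, 0, 0], "hand": 50}, {"slide": [0, 0, 45], "turn": [0, 0, 0], "hand": 50}, {"slide": [0, 0, 0], "turn": [0, 0, 0], "hand": 50}]'

```text
clock: 3.0
eef_pos: [510.6, 156.8, 53.7]
tool_rot: [3.138, 0.007, 0.038]
force: [-1.2, -0.9, -0.1]
width: 50.0
```

Run:
```python
from h import *
s=read_state();print(s["eef_pos"],s["tool_rot"],s["clock"])
c=calibration("wrist"); im,d=get_image("wrist"); cv2.imwrite("pics/w3.png",im); np.savez("w3.npz",d=d,**c)
```

```text
[510.60578644 156.83707815  53.6743401 ] [3.13815408 0.00680518 0.03809311] 3.0
```

View pics/w3.png

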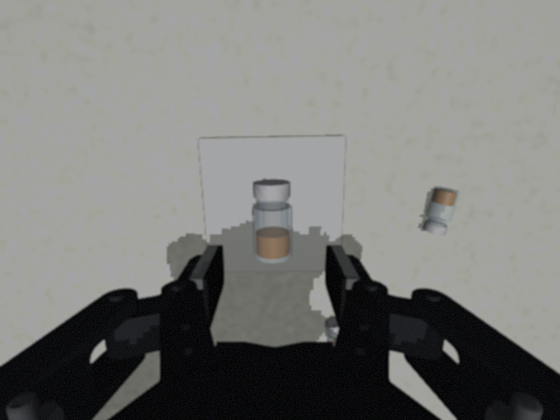

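The vial (253–292, 180–262) lies centred between the fingers. TCP y reads 157, lower than planned, so I'll let it settle and re-read.

Request:
play_rows --targets '[{"slide": [0, 0, 0], "turn": [0, 0, 0], "hand": 50}]'

```text
clock: 3.18
eef_pos: [514.4, 159.7, 58.2]
tool_rot: [-3.141, -0.003, 0.039]
force: [0.6, 0.4, 0.8]
width: 49.9
```

Run:
```python
from h import *
s=read_state();print(s["eef_pos"],s["tool_rot"],s["clock"],s["qd"])
z=np.load("w3.npz");d=z["d"];c={k:z[k] for k in "KRt"}
print("capface lo",onz(c,271.5,180,26),"hi",onz(c,271.5,184,46)); print("bottom",onz(c,272.5,262,46))
```

```text
[514.41465136 159.68413075  58.20819981] [-3.14087824 -0.00318096  0.03934794] 3.175 [-0.00351785 -0.01342994 -0.0030973  -0.00063766  0.00015932 -0.00514762
 -0.00092174]
capface lo [509.24729084 192.63886273  26.        ] hi [509.4986113  194.33206075  46.        ]
bottom [511.53481722 152.29137821  46.        ]
```

Request:
play_rows --targets '[{"slide": [-3.3, -6.4, 16], "turn": [0, 0, -0.4], "hand": 50}, {"slide": [0, 0, 15], "turn": [0, 0, 0], "hand": 50}, {"slide": [0, 0, 10.5], "turn": [0, 0, 0], "hand": 50}, {"slide": [0, 0, 0], "turn": [0, 0, 0], "hand": 50}, {"slide": [0, 0, 0], "turn": [0, 0, 0], "hand": 50}]'

```text
clock: 3.8
eef_pos: [509.5, 166.0, 14.8]
tool_rot: [3.142, -0.0, 0.047]
force: [-0.8, 0.4, -0.5]
width: 49.9
```

Run:
```python
from h import *
s=read_state();print(s["eef_pos"],s["tool_rot"],s["clock"])
c=calibration("wrist"); im,d=get_image("wrist"); cv2.imwrite("pics/w4.png",im); np.savez("w4.npz",d=d,**c)
```

```text
[509.46561164 166.04682953  14.800714  ] [ 3.14156308e+00 -1.19536196e-04  4.72149329e-02] 3.8
```

View pics/w4.png

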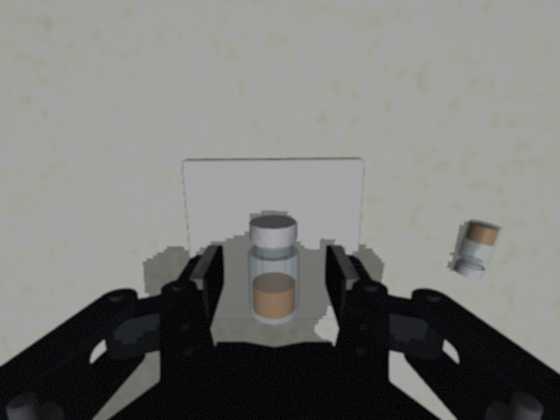

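The vial (u 249–298, v 217–322) is centred between the fingers, whose inner edges are at 223 and 327. I'll raise 2 mm and close.

Request:
play_rows --targets '[{"slide": [0.5, 0, -2], "turn": [0, 0, 0], "hand": 35}, {"slide": [0, 0, 0], "turn": [0, 0, 0], "hand": 18}, {"slide": [0, 0, 0], "turn": [0, 0, 0], "hand": 18}, {"slide": [0, 0, 0], "turn": [0, 0, 0], "hand": 18}, {"slide": [0, 0, 0], "turn": [0, 0, 0], "hand": 18}]'

```text
clock: 4.47
eef_pos: [509.2, 166.0, 17.6]
tool_rot: [3.141, 0.001, 0.047]
force: [-2.4, 0.1, 7.0]
width: 20.3
```

Run:
```python
from h import *
s=read_state();print(s["eef_pos"],s["tool_rot"],s["clock"],s["width"])
c=calibration("wrist"); im,d=get_image("wrist"); cv2.imwrite("pics/w5.png",im[100:,:]); np.savez("w5.npz",d=d,**c)
```

```text
[509.24470025 165.99748658  17.55659148] [3.14124021e+00 5.73567034e-04 4.74655623e-02] 4.475 20.304432340690546
```

View pics/w5.png

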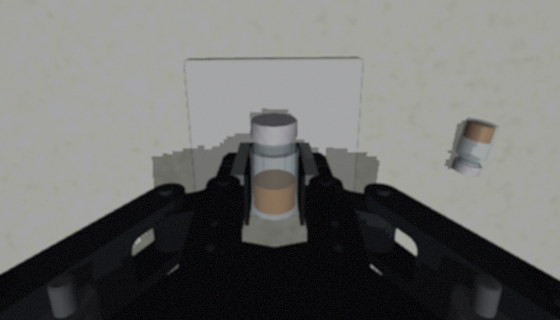

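Request:
play_rows --targets '[{"slide": [0, 0, -15], "turn": [0, 0, 0], "hand": 18}, {"slide": [0, 0, -40], "turn": [0, 0, 0], "hand": 18}, {"slide": [0, 0, -45], "turn": [0, 0, 0], "hand": 18}]'

```text
clock: 4.9
eef_pos: [509.6, 165.9, 118.3]
tool_rot: [3.141, 0.001, 0.047]
force: [0.6, 0.1, -0.2]
width: 20.0
```

Run:
```python
from h import *
plan([537.8,-220.2,120],-0.104,10)
```

```text
from [509.6 165.9 118.3] [3.141e+00 1.000e-03 4.700e-02] t 4.9 n 10
[1.0, 38.7, -0.2] [0.0, 0.0, 0.87]
[1.6, 38.7, -0.2] [0.0, 0.0, 0.87]
[2.2, 38.7, -0.2] [0.0, 0.0, 0.87]
[2.7, 38.6, -0.2] [0.0, 0.0, 0.87]
[3.3, 38.6, -0.2] [0.0, 0.0, 0.87]
[3.9, 38.5, -0.2] [0.0, 0.0, 0.87]
[4.5, 38.4, -0.2] [0.0, 0.0, 0.87]
[5.1, 38.4, -0.2] [0.0, 0.0, 0.87]
[5.7, 38.3, -0.2] [0.0, 0.0, 0.87]
[6.2, 38.2, -0.2] [0.0, 0.0, 0.87]
```

Request:
play_rows --targets '[{"slide": [1, 38.7, 0], "turn": [0, 0, 0.9], "hand": 18}, {"slide": [1.5, 38.7, 0], "turn": [0, 0, 0.9], "hand": 18}, {"slide": [2, 38.7, 0], "turn": [0, 0, 0.9], "hand": 18}, {"slide": [2.7, 38.6, 0], "turn": [0, 0, 0.9], "hand": 18}, {"slide": [3.3, 38.6, 0], "turn": [0, 0, 0.9], "hand": 18}]'

```text
clock: 5.52
eef_pos: [523.7, -28.5, 117.8]
tool_rot: [3.141, -0.001, -0.032]
force: [-0.7, -0.3, -1.1]
width: 20.4
```

Request:
play_rows --targets '[{"slide": [4, 38.5, 0], "turn": [0, 0, 0.9], "hand": 18}, {"slide": [4.5, 38.5, 0], "turn": [0, 0, 0.9], "hand": 18}, {"slide": [5, 38.4, 0], "turn": [0, 0, 0.8], "hand": 18}, {"slide": [5.7, 38.3, 0], "turn": [0, 0, 0.8], "hand": 18}, {"slide": [6, 38, 0], "turn": [0, 0, 0.8], "hand": 18}]'

```text
clock: 6.15
eef_pos: [536.9, -221.5, 117.8]
tool_rot: [3.141, -0.001, -0.105]
force: [-0.0, 0.6, -0.5]
width: 20.3
```

Request:
play_rows --targets '[{"slide": [0, 0, 0], "turn": [0, 0, 0], "hand": 18}, {"slide": [0, 0, 0], "turn": [0, 0, 0], "hand": 18}]'

```text
clock: 6.4
eef_pos: [536.8, -219.5, 117.4]
tool_rot: [-3.141, -0.0, -0.105]
force: [0.3, 0.8, -0.7]
width: 20.4
```

Run:
```python
from h import *
s=read_state();print(s["eef_pos"],s["tool_rot"],s["clock"],s["width"])
c=calibration("wrist"); im,d=get_image("wrist"); cv2.imwrite("pics/w6.png",im); np.savez("w6.npz",d=d,**c)
im2,d2=get_image("top"); cv2.imwrite("pics/t6.png",cv2.resize(im2[190:310,320:430],None,fx=5,fy=5,interpolation=cv2.INTER_CUBIC)); np.save("t6.npy",d2)
```

```text
[ 536.7559825  -219.48433215  117.38777583] [-3.14095807e+00 -4.97808523e-04 -1.04594740e-01] 6.4 20.436576746187583
```

View pics/w6.png

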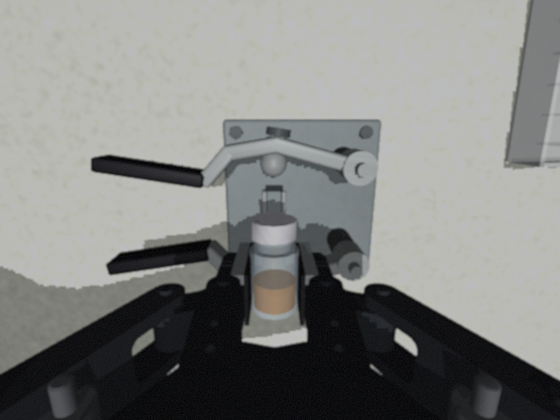

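View pics/t6.png

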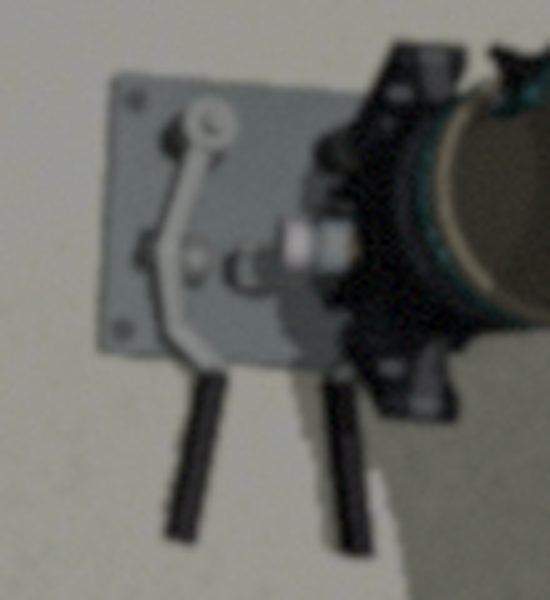

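The plate's far edge is level in this view (v≈120), so the yaw matches the press. The cradle rails (u 263–285) line up with the vial (u 250–299).

Run:
```python
from h import *
im=cv2.imread("pics/w6.png")
cv2.imwrite("pics/w6c.png",cv2.resize(im[110:330,205:395],None,fx=2.7*1.5,fy=2.7,interpolation=cv2.INTER_CUBIC))
z=np.load("w6.npz");c={k:z[k] for k in "KRt"};d=z["d"]
T=np.array([536.76,-219.48,117.39]);R=rot([np.pi,0,-0.1046]).as_matrix()
f=lambda u,v,h:(R.T@(onz(c,u,v,h)-T)).round(1)
print("plate corners",f(223,121,12),f(381,121,12)); 
print("pinL",f(360,168,72),"pinR",f(353,264,72))
print("rails L/R",f(263,200,42),f(285,200,42))
print("studL",f(274,163,55))
print("vial edges",f(250,230,136),f(299,230,136))
print("cap lo",f(274,217,126),"hi",f(274,222,146),"bottom",f(275,316,146))
for u,v in [(360,168),(353,264),(274,163),(263,200),(285,200),(274,235),(275,260)]: print(u,v,pt(c,u,v,d[v,u]).round(1),(R.T@(pt(c,u,v,d[v,u])-T)).round(1))
```

```text
plate corners [-38.  -68.4 105.4] [ 84.5 -68.4 105.4]
pinL [ 54.1 -40.3  45.4] pinR [54.1 23.7 45.4]
rails L/R [ -6.5 -12.7  75.4] [  9.6 -12.7  75.4]
studL [  1.5 -41.3  62.4]
vial edges [ -8.6 -22.9 -18.6] [ 12.2 -22.9 -18.6]
cap lo [  1.6 -25.6  -8.6] hi [  1.6 -29.8 -28.6] bottom [  2.   12.  -28.6]
360 168 [ 594.6 -184.9   72.7] [ 53.9 -40.4  44.7]
353 264 [ 588.7 -250.    69.4] [54.9 25.  48. ]
274 163 [ 542.7 -177.6   63.2] [  1.6 -42.3  54.2]
263 200 [ 531.8 -205.4   45. ] [ -6.4 -13.5  72.4]
285 200 [ 547.6 -206.9   45.5] [  9.4 -13.6  71.9]
274 235 [ 540.9 -195.5  145.6] [  1.6 -24.3 -28.2]
275 260 [ 540.2 -206.2  145.7] [  2.  -13.6 -28.3]
```

View pics/w6c.png

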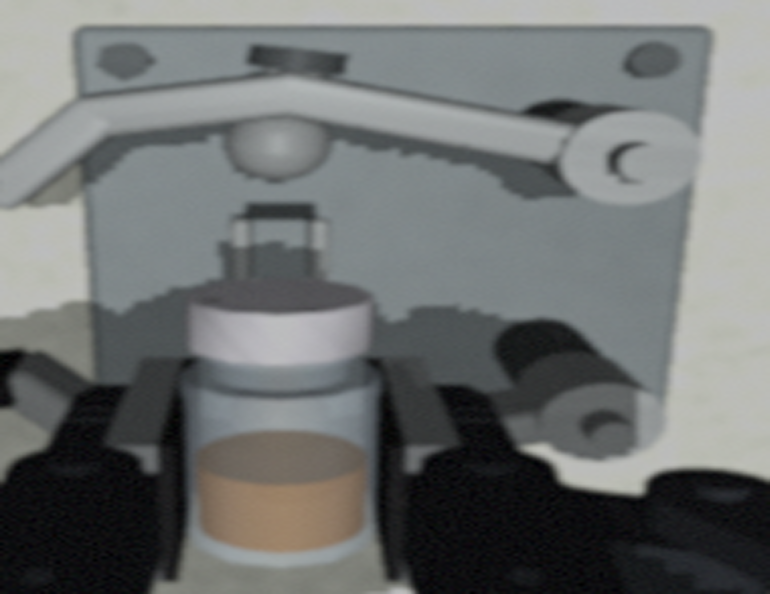

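Request:
play_rows --targets '[{"slide": [0, 0, 30], "turn": [0, 0, 0], "hand": 18}, {"slide": [0, 0, 20], "turn": [0, 0, 0], "hand": 18}, {"slide": [0, 0, 0], "turn": [0, 0, 0], "hand": 18}, {"slide": [0, 0, 0], "turn": [0, 0, 0], "hand": 18}]'

```text
clock: 7.0
eef_pos: [537.5, -219.3, 67.6]
tool_rot: [-3.141, -0.001, -0.103]
force: [0.3, -0.6, -0.7]
width: 19.9
```

Run:
```python
from h import *
s=read_state();print(s["eef_pos"],s["tool_rot"],s["clock"],s["width"])
c=calibration("wrist"); im,d=get_image("wrist"); cv2.imwrite("pics/w7.png",cv2.resize(im[60:335,175:425],None,fx=2.1*1.5,fy=2.1,interpolation=cv2.INTER_CUBIC)); np.savez("w7.npz",d=d,im=im,p=s["eef_pos"],r=s["tool_rot"],**c)
im2,d2=get_image("side"); cv2.imwrite("pics/s7.png",cv2.resize(im2[120:220,290:430],None,fx=5.5,fy=5.5,interpolation=cv2.INTER_CUBIC))
```

```text
[ 537.47681227 -219.31395291   67.60239805] [-3.14149717e+00 -1.11342423e-03 -1.03294410e-01] 7.0 19.926965056486946
```

View pics/w7.png

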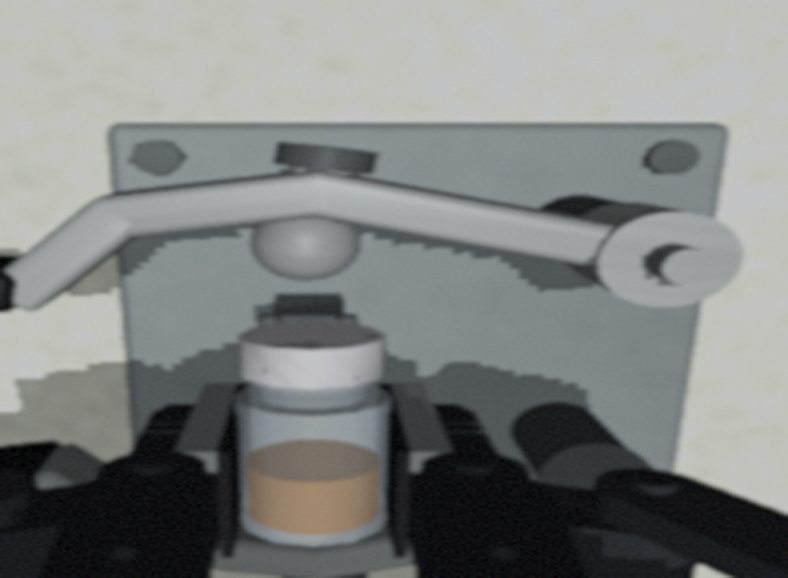

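View pics/s7.png

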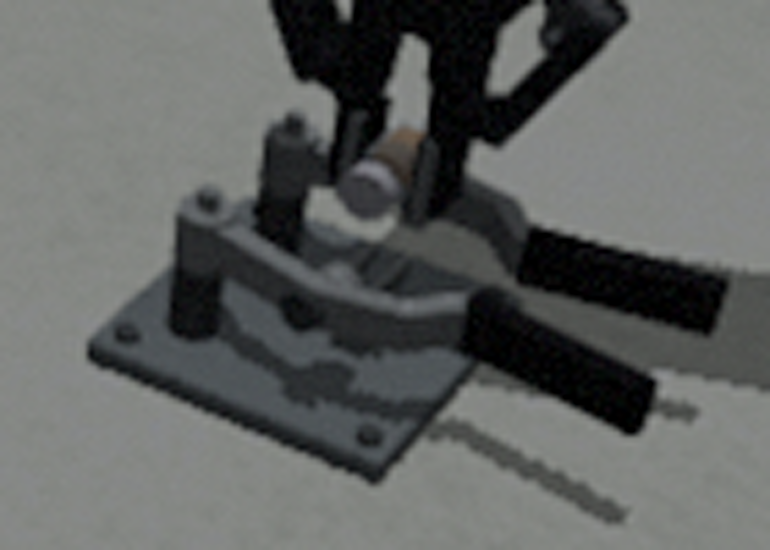

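Run:
```python
from h import *
z=np.load("w7.npz");c={k:z[k] for k in "KRt"};d=z["d"]
T=z["p"];R=rot(z["r"]).as_matrix();W=lambda u,v:(175+u/3.15,60+v/2.1)
f=lambda u,v,h:(R.T@(onz(c,*W(u,v),h)-T)).round(1)
zc=T[2]+18.5
print("plate",f(110,125,12),f(727,125,12),"pinL",f(670,258,72))
print("studL bottom tip",f(305,278,55),"centre",f(305,245,60))
print("post end",f(308,296,44),f(308,296,40))
print("cap c",f(312,333,zc),"bottom",f(314,541,zc+10),"edges",f(238,440,zc),f(388,440,zc))
def dp(u,v):
    a,b=[int(round(q)) for q in W(u,v)];p=pt(c,a,b,d[b,a]);return d[b,a],p.round(1),(R.T@(p-T)).round(1)
for q in [(308,300),(308,304),(308,312),(270,312),(345,312),(305,270),(305,255),(312,335),(312,370),(670,258)]: print(q,*dp(*q))
```

```text
plate [-38.1 -68.9  55.6] [ 83.1 -68.9  55.7] pinL [ 53.3 -40.6  -4.3]
studL bottom tip [  0.4 -32.4  12.6] centre [  0.5 -41.4   7.6]
post end [  0.9 -25.   23.6] [  0.9 -24.   27.6]
cap c [  1.6 -28.  -18.5] bottom [  1.9  12.9 -28.5] edges [ -8.8  -4.5 -18.5] [ 12.2  -4.5 -18.5]
(308, 300) 195.20538 [ 540.3 -201.7   20.6] [  0.9 -17.8  47. ]
(308, 304) 189.1608 [ 540.3 -201.4   26.7] [  0.9 -18.1  40.9]
(308, 312) 180.65175 [ 540.3 -201.5   35.6] [  1. -18.  32.]
(270, 312) 180.45033 [ 533.3 -200.7   35.8] [ -6.1 -18.1  31.8]
(345, 312) 181.34454 [ 547.3 -202.4   34.9] [  8.  -17.9  32.7]
(305, 270) 151.39415 [ 541.7 -184.1   61.2] [  0.6 -35.4   6.4]
(305, 255) 149.10696 [ 542.2 -179.9   62.4] [  0.6 -39.7   5.2]
(312, 335) 128.0101 [ 541.9 -191.8   87.5] [  1.6 -27.8 -19.9]
(312, 370) 121.60523 [ 541.5 -196.    95.3] [  1.6 -23.6 -27.6]
(670, 258) 139.30194 [ 594.6 -184.5   72.3] [ 53.3 -40.6  -4.7]
```

Request:
play_rows --targets '[{"slide": [-0.8, 2, 8], "turn": [0, 0, 0], "hand": 18}, {"slide": [0, 0, 10], "turn": [0, 0, 0], "hand": 18}, {"slide": [0, 0, 8], "turn": [0, 0, 0], "hand": 18}, {"slide": [0, 0, 3], "turn": [0, 0, 0], "hand": 18}, {"slide": [0, 0, 0], "turn": [0, 0, 0], "hand": 18}]'

```text
clock: 7.72
eef_pos: [535.8, -221.8, 37.6]
tool_rot: [-3.141, 0.0, -0.104]
force: [0.5, 0.0, 0.2]
width: 20.0
```

Request:
play_rows --targets '[{"slide": [0, 0, 0], "turn": [0, 0, 0], "hand": 18}, {"slide": [0, 0, 0], "turn": [0, 0, 0], "hand": 18}]'

```text
clock: 7.98
eef_pos: [535.8, -221.9, 38.0]
tool_rot: [3.142, -0.0, -0.105]
force: [0.2, -1.2, -0.4]
width: 20.0
```

Run:
```python
from h import *
s=read_state();print(s["eef_pos"],s["tool_rot"],s["clock"],s["width"],s["force"])
c=calibration("wrist"); im,d=get_image("wrist"); cv2.imwrite("pics/w8.png",cv2.resize(im[60:335,175:425],None,fx=2.1*1.5,fy=2.1,interpolation=cv2.INTER_CUBIC)); np.savez("w8.npz",d=d,im=im,p=s["eef_pos"],r=s["tool_rot"],**c)
im2,d2=get_image("side"); cv2.imwrite("pics/s8.png",cv2.resize(im2[120:220,290:430],None,fx=5.5,fy=5.5,interpolation=cv2.INTER_CUBIC))
```

```text
[ 535.80992527 -221.94123134   37.98600509] [ 3.14152558e+00 -2.52104012e-04 -1.04567919e-01] 7.975 20.031659889993296 [ 0.22187492 -1.1903709  -0.35961482]
```

View pics/w8.png

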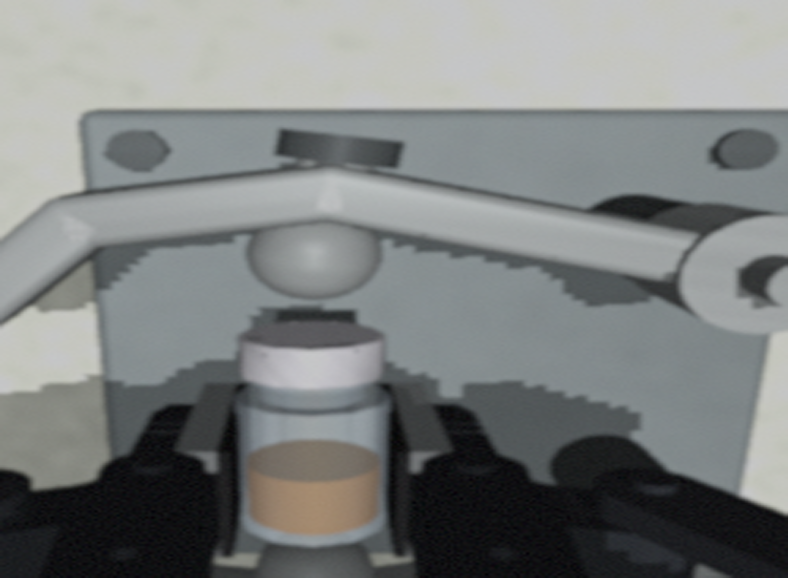

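View pics/s8.png

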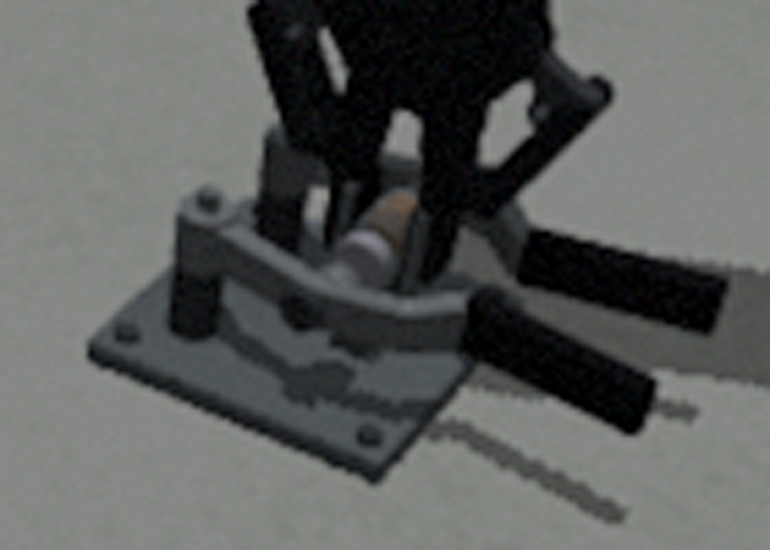

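Run:
```python
from h import *
z=np.load("w8.npz");c={k:z[k] for k in "KRt"};d=z["d"]
T=z["p"];R=rot(z["r"]).as_matrix();W=lambda u,v:(175+u/3.15,60+v/2.1)
f=lambda u,v,h:(R.T@(onz(c,*W(u,v),h)-T)).round(1)
zc=T[2]+18.5
print("studL tip",f(314,298,55),"cap c",f(312,334,zc),"bottom",f(314,541,zc+10),"edges",f(238,440,zc),f(388,440,zc))
def dp(u,v):
    a,b=[int(round(q)) for q in W(u,v)];p=pt(c,a,b,d[b,a]);return d[b,a],p.round(1),(R.T@(p-T)).round(1)
for q in [(280,318),(357,318),(318,312),(318,318),(314,280),(314,292),(312,335),(315,560),(315,570)]: print(q,*dp(*q))
```

```text
studL tip [  1.9 -34.9 -17. ] cap c [  1.6 -27.8 -18.5] bottom [  1.9  12.9 -28.5] edges [ -8.8  -4.5 -18.5] [ 12.2  -4.5 -18.5]
(280, 318) 166.21938 [ 534.1 -200.7   20.1] [ -3.9 -20.9  17.9]
(357, 318) 165.84848 [ 547.1 -202.    20.5] [  9.1 -21.   17.5]
(318, 312) 169.45714 [ 540.6 -201.3   16.7] [  2.6 -21.1  21.3]
(318, 318) 166.62103 [ 540.6 -201.5   19.7] [  2.6 -20.8  18.2]
(314, 280) 119.94813 [ 542.  -181.9   62.8] [  2.  -40.5 -24.8]
(314, 292) 123.53061 [ 541.7 -185.    59.9] [  2.  -37.3 -21.9]
(312, 335) 128.59085 [ 540.3 -194.6   57.3] [  1.6 -27.7 -19.3]
(315, 560) 139.03581 [ 535.5 -244.3   60. ] [  2.   22.3 -22.1]
(315, 570) 137.43457 [ 535.4 -245.    61.9] [  2.   23.  -23.9]
```

Request:
play_rows --targets '[{"slide": [0.6, 0, 1], "turn": [0, 0, 0], "hand": 18}, {"slide": [0, 0, 0.4], "turn": [0, 0, 0], "hand": 18}, {"slide": [0, 0, 0], "turn": [0, 0, 0], "hand": 18}]'

```text
clock: 8.45
eef_pos: [536.5, -222.1, 36.7]
tool_rot: [3.141, -0.0, -0.105]
force: [-0.5, -0.4, 3.1]
width: 20.4
```

Request:
play_rows --targets '[{"slide": [0, 0, 0], "turn": [0, 0, 0], "hand": 26}, {"slide": [0, 0, 0], "turn": [0, 0, 0], "hand": 38}, {"slide": [0, 0, 0], "turn": [0, 0, 0], "hand": 44}, {"slide": [0, 0, -10], "turn": [0, 0, 0], "hand": 44}, {"slide": [0, 0, -25], "turn": [0, 0, 0], "hand": 44}]'

```text
clock: 9.07
eef_pos: [535.6, -221.6, 71.4]
tool_rot: [-3.141, 0.002, -0.104]
force: [0.5, -0.1, -0.4]
width: 44.0
```

Run:
```python
from h import *
s=read_state();print(s["eef_pos"],s["tool_rot"],s["clock"],s["width"],s["force"])
c=calibration("wrist"); im,d=get_image("wrist"); cv2.imwrite("pics/w9.png",cv2.resize(im[60:335,175:425],None,fx=3,fy=2.1,interpolation=cv2.INTER_CUBIC)); np.savez("w9.npz",d=d,im=im,p=s["eef_pos"],r=s["tool_rot"],**c)
```

```text
[ 535.58509434 -221.62385828   71.35099835] [-3.14099268e+00  2.12420082e-03 -1.04385313e-01] 9.075 44.002898878210445 [ 0.4677048  -0.09002364 -0.43820568]
```

View pics/w9.png

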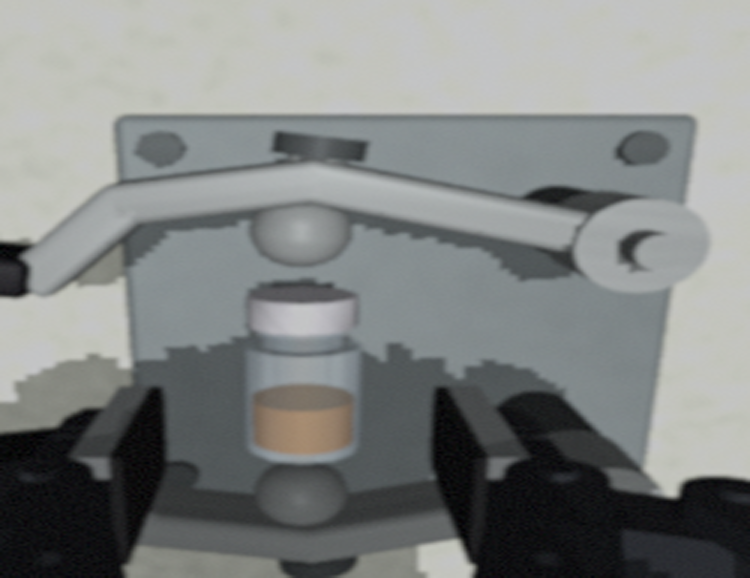

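The vial lies free in the cradle (u 247–360, v 285–465 in the crop), in line with both studs and with a gap at each end. Next I'll rise, turn the tool 90° and go over the grips.

Request:
play_rows --targets '[{"slide": [0, 0, -30], "turn": [0, 0, 0], "hand": 44}, {"slide": [0, 0, -30], "turn": [0, 0, 0], "hand": 60}, {"slide": [0, 0, 0], "turn": [0, 0, 10], "hand": 85}, {"slide": [0, 0, 0], "turn": [0, 0, 10], "hand": 85}, {"slide": [0, 0, 0], "turn": [0, 0, 10], "hand": 85}]'

```text
clock: 9.75
eef_pos: [536.5, -222.0, 132.1]
tool_rot: [-3.141, -0.001, -0.634]
force: [0.1, 1.0, -0.4]
width: 84.8
```

Request:
play_rows --targets '[{"slide": [0, 0, 0], "turn": [0, 0, 10], "hand": 85}, {"slide": [0, 0, 0], "turn": [0, 0, 10], "hand": 85}, {"slide": [0, 0, 0], "turn": [0, 0, 10], "hand": 85}, {"slide": [0, 0, 0], "turn": [0, 0, 10], "hand": 85}, {"slide": [0, 0, 0], "turn": [0, 0, 10], "hand": 85}]'

```text
clock: 10.38
eef_pos: [536.6, -221.8, 132.0]
tool_rot: [-3.141, 0.0, -1.506]
force: [0.1, 0.3, -0.0]
width: 85.4
```

Request:
play_rows --targets '[{"slide": [0, 0, 0], "turn": [0, 0, 10], "hand": 85}, {"slide": [0, 0, 0], "turn": [0, 0, 0], "hand": 85}]'

```text
clock: 10.62
eef_pos: [536.6, -221.7, 131.8]
tool_rot: [-3.141, -0.0, -1.673]
force: [-0.6, 0.1, 0.4]
width: 84.9
```

Run:
```python
from h import *
s=read_state();print(s["qpos"].round(2));plan([479.4,-208.1,110],-1.675,2)
```

```text
[ 0.25  0.66  0.14  1.81 -0.14  0.68 -1.2 ]
from [ 536.6 -221.7  131.8] [-3.141 -0.    -1.673] t 10.625 n 2
[-3.8, 29.1, 10.9] [-0.01, -0.01, 0.06]
[-3.8, 29.1, 10.9] [-0.01, -0.01, 0.06]
```

Request:
play_rows --targets '[{"slide": [-7.5, 20, 0], "turn": [0, 0, 0], "hand": 85}, {"slide": [0, 38, 5], "turn": [0, 0, 0], "hand": 85}, {"slide": [0, 0, 17], "turn": [0, 0, 0], "hand": 85}, {"slide": [0, 0, 0], "turn": [0, 0, 0], "hand": 85}, {"slide": [0, 0, 0], "turn": [0, 0, 0], "hand": 85}]'

```text
clock: 11.25
eef_pos: [480.3, -208.6, 109.9]
tool_rot: [-3.14, -0.0, -1.674]
force: [-0.3, -0.1, -0.2]
width: 85.1
```

Run:
```python
from h import *
s=read_state();print(s["eef_pos"],s["tool_rot"],s["clock"],s["width"],s["force"])
c=calibration("wrist"); im,d=get_image("wrist"); cv2.imwrite("pics/w10.png",im); np.savez("w10.npz",d=d,im=im,p=s["eef_pos"],r=s["tool_rot"],**c)
im2,d2=get_image("top"); cv2.imwrite("pics/t10.png",cv2.resize(im2[190:310,320:430],None,fx=5,fy=5,interpolation=cv2.INTER_CUBIC))
```

```text
[ 480.27146205 -208.64117903  109.93636109] [-3.14031102e+00 -4.20221130e-05 -1.67376265e+00] 11.25 85.09012537501505 [-0.27784149 -0.1403318  -0.21288642]
```

View pics/w10.png

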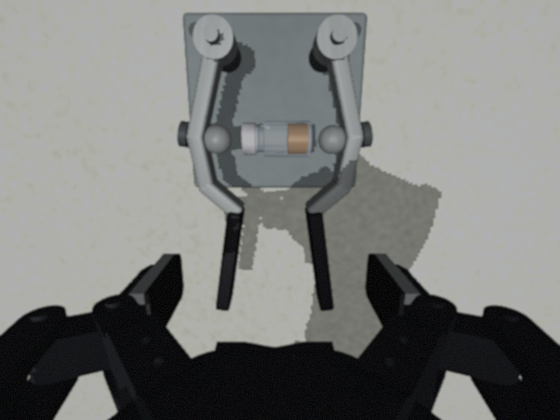

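View pics/t10.png

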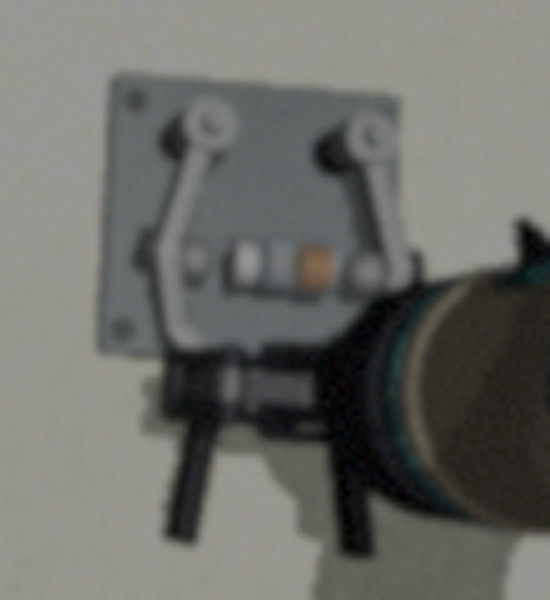

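The wrist view is centred: the pins are at (213,37) and (339,37), the fingers at 182 and 368, the vial spans u 243–315, and the stud tips are at 231 and 319. Next I check the grips' positions in the tool frame.

Run:
```python
from h import *
z=np.load("w10.npz");c={k:z[k] for k in "KRt"};d=z["d"]
T=z["p"];R=rot(z["r"]).as_matrix()
f=lambda u,v,h:(R.T@(onz(c,u,v,h)-T)).round(1)
for n,u,v,h in [("pinL",213,37,72),("pinR",339,37,72),("gripL near out",229,208,66),("gripL far out",217,309,66),("gripR near out",323,208,66),("gripR far out",333,308,66),("studL",217,137,55),("studR",332,137,55),("tipL",231,137,55),("tipR",319,137,55),("cap",242,137,55),("bot",316,137,55)]: print(n,f(u,v,h))
```

```text
pinL [ -32.7 -111.8   38.1]
pinR [  33.8 -111.8   38.1]
gripL near out [-28.7 -16.5  44. ]
gripL far out [-39.8  55.7  43.9]
gripR near out [ 30.3 -16.5  44. ]
gripR far out [40.1 54.9 43.9]
studL [-36.2 -59.6  55. ]
studR [ 35.8 -59.5  55. ]
tipL [-27.4 -59.6  55. ]
tipR [ 27.7 -59.5  55. ]
cap [-20.5 -59.6  55. ]
bot [ 25.8 -59.5  55. ]
```

Request:
play_rows --targets '[{"slide": [0.5, 0, 25], "turn": [0, 0, 0], "hand": 85}, {"slide": [0, 0, 30], "turn": [0, 0, 0], "hand": 85}, {"slide": [0, 0, 22], "turn": [0, 0, 0], "hand": 85}, {"slide": [0, 0, 0], "turn": [0, 0, 0], "hand": 80}, {"slide": [0, 0, 0], "turn": [0, 0, 0], "hand": 76}]'

```text
clock: 11.98
eef_pos: [480.1, -209.3, 33.2]
tool_rot: [-3.14, -0.0, -1.675]
force: [-1.3, 0.6, -0.4]
width: 75.6
```

```bash
cat > look.py <<'E'
import sys
from h import *
n=sys.argv[1]
s=read_state();print(s["eef_pos"].round(1),s["tool_rot"].round(3),s["clock"],round(s["width"],2),s["force"].round(2),s["torque"].round(3))
c=calibration("wrist"); im,d=get_image("wrist"); cv2.imwrite(f"pics/{n}.png",im); np.savez(n+".npz",d=d,im=im,p=s["eef_pos"],r=s["tool_rot"],**c)
b=cv2.resize(im[60:160,150:400],None,fx=3.2,fy=3.2,interpolation=cv2.INTER_CUBIC); cv2.imwrite(f"pics/{n}c.png",b)
E
python3 look.py w11
```

```text
[ 480.1 -209.3   33.2] [-3.14  -0.    -1.675] 11.975 75.61 [-1.33  0.62 -0.38] [0.006 0.013 0.027]
```

View pics/w11.png

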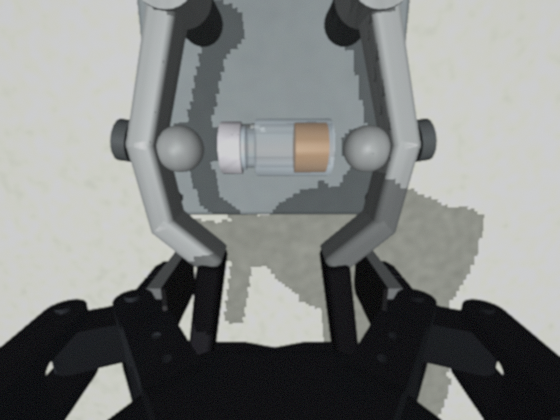

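Both fingers stand outside the grips. The stud tips are at u≈203 and 344 and the vial spans 218–334, so the remaining stud gap is about 9 mm. I'll close in stages.

Request:
play_rows --targets '[{"slide": [0, 0, 0], "turn": [0, 0, 0], "hand": 68}, {"slide": [0, 0, 0], "turn": [0, 0, 0], "hand": 62}, {"slide": [0, 0, 0], "turn": [0, 0, 0], "hand": 58}, {"slide": [0, 0, 0], "turn": [0, 0, 0], "hand": 56}, {"slide": [0, 0, 0], "turn": [0, 0, 0], "hand": 56}]'

```text
clock: 12.65
eef_pos: [479.7, -209.1, 32.5]
tool_rot: [-3.141, -0.0, -1.675]
force: [0.9, -0.8, 1.2]
width: 55.6
```

```bash
python3 look.py w12
```

```text
[ 479.7 -209.1   32.5] [-3.141 -0.    -1.675] 12.65 55.62 [ 0.91 -0.83  1.2 ] [-0.02  -0.261  0.005]
```

View pics/w12.png

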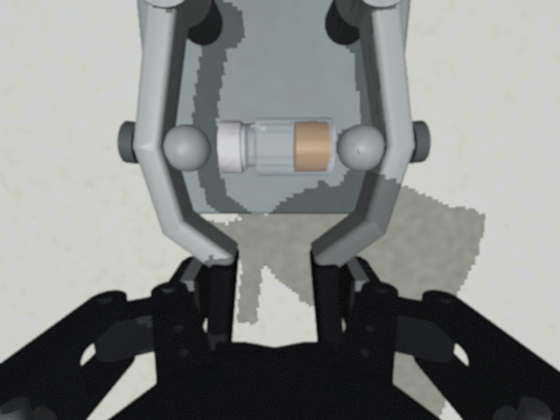

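Stud tips are now at 210 and 338, with the vial at 218–334, so about 4 mm of gap is left.

Request:
play_rows --targets '[{"slide": [0, 0, 0], "turn": [0, 0, 0], "hand": 54}, {"slide": [0, 0, 0], "turn": [0, 0, 0], "hand": 52}, {"slide": [0, 0, 0], "turn": [0, 0, 0], "hand": 50}, {"slide": [0, 0, 0], "turn": [0, 0, 0], "hand": 50}]'

```text
clock: 13.2
eef_pos: [479.4, -209.0, 32.4]
tool_rot: [-3.142, 0.0, -1.675]
force: [1.2, -0.2, 2.0]
width: 50.1
```

```bash
python3 look.py w13
```

```text
[ 479.4 -209.    32.4] [-3.142  0.    -1.675] 13.2 50.11 [ 1.16 -0.2   2.  ] [-0.04  -0.161 -0.047]
```

View pics/w13c.png

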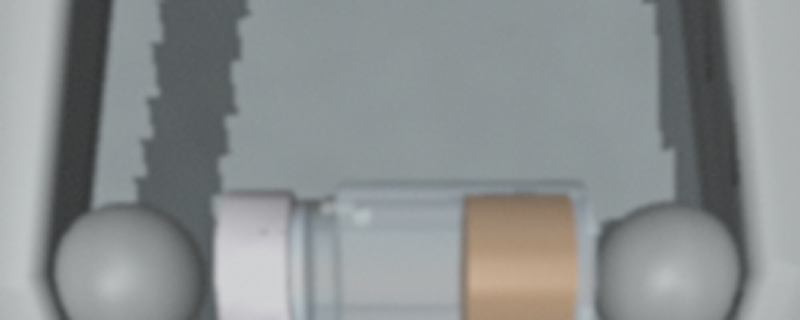

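The right stud is about touching the glass. The left gap is about 10 crop px (1.2 mm). From here I'll go in 1 mm steps.

Request:
play_rows --targets '[{"slide": [0, 0, 0], "turn": [0, 0, 0], "hand": 49}, {"slide": [0, 0, 0], "turn": [0, 0, 0], "hand": 48}, {"slide": [0, 0, 0], "turn": [0, 0, 0], "hand": 48}, {"slide": [0, 0, 0], "turn": [0, 0, 0], "hand": 48}]'

```text
clock: 13.75
eef_pos: [479.3, -208.9, 32.4]
tool_rot: [3.142, 0.0, -1.675]
force: [0.9, 0.6, 1.4]
width: 47.9
```

```bash
sed -i 's/im\[60:160/im[95:195/' look.py; python3 look.py w14
```

```text
[ 479.3 -208.9   32.4] [ 3.142  0.    -1.675] 13.75 47.87 [0.93 0.59 1.43] [-0.066 -0.206  0.093]
```

View pics/w14c.png

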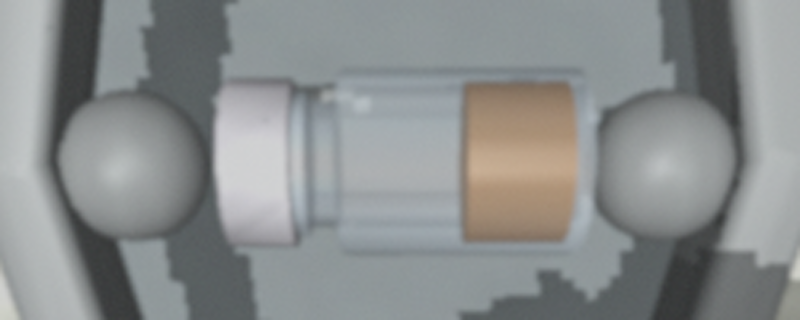

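The left gap is about 6 crop px (0.7 mm) at a width of 48.

Request:
play_rows --targets '[{"slide": [0, 0, 0], "turn": [0, 0, 0], "hand": 47}, {"slide": [0, 0, 0], "turn": [0, 0, 0], "hand": 46.5}, {"slide": [0, 0, 0], "turn": [0, 0, 0], "hand": 46.5}]'

```text
clock: 14.18
eef_pos: [479.3, -208.9, 32.4]
tool_rot: [3.141, 0.0, -1.675]
force: [1.1, 1.2, 1.6]
width: 46.6
```

Request:
play_rows --targets '[{"slide": [0, 0, 0], "turn": [0, 0, 0], "hand": 46}, {"slide": [0, 0, 0], "turn": [0, 0, 0], "hand": 46}]'

```text
clock: 14.42
eef_pos: [479.3, -208.9, 32.4]
tool_rot: [3.141, 0.0, -1.675]
force: [0.6, -0.5, 2.6]
width: 45.8
```

Request:
play_rows --targets '[{"slide": [0, 0, 0], "turn": [0, 0, 0], "hand": 45.5}, {"slide": [0, 0, 0], "turn": [0, 0, 0], "hand": 45.5}]'

```text
clock: 14.68
eef_pos: [479.3, -208.9, 32.4]
tool_rot: [3.141, 0.0, -1.675]
force: [0.3, -0.5, 1.9]
width: 45.7
```

```bash
python3 look.py w15
```

```text
[ 479.3 -208.9   32.4] [ 3.141  0.    -1.675] 14.675 45.71 [ 0.33 -0.46  1.86] [ 0.04  -0.067 -0.004]
```

View pics/w15c.png

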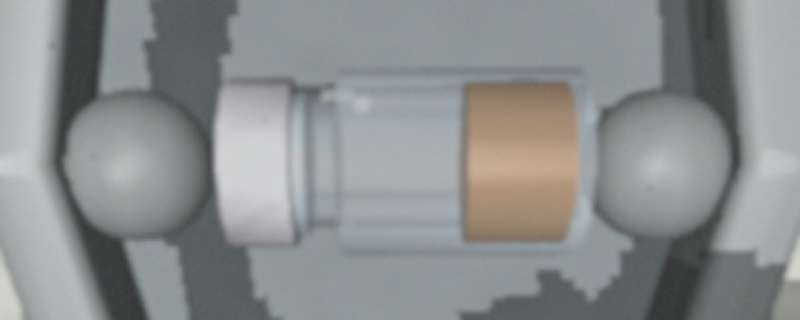

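The left stud is now just touching the cap (212 against 214). I'll continue in 0.5 mm steps.

Request:
play_rows --targets '[{"slide": [0, 0, 0], "turn": [0, 0, 0], "hand": 45}, {"slide": [0, 0, 0], "turn": [0, 0, 0], "hand": 45}]'

```text
clock: 14.98
eef_pos: [479.3, -209.0, 32.4]
tool_rot: [3.141, 0.0, -1.675]
force: [0.7, -0.3, 2.4]
width: 45.1
```

Request:
play_rows --targets '[{"slide": [0, 0, 0], "turn": [0, 0, 0], "hand": 44.5}, {"slide": [0, 0, 0], "turn": [0, 0, 0], "hand": 44.5}]'

```text
clock: 15.22
eef_pos: [479.3, -209.0, 32.4]
tool_rot: [3.142, -0.0, -1.675]
force: [0.0, 0.6, 2.4]
width: 44.4
```

Request:
play_rows --targets '[{"slide": [0, 0, 0], "turn": [0, 0, 0], "hand": 44}, {"slide": [0, 0, 0], "turn": [0, 0, 0], "hand": 44}]'

```text
clock: 15.48
eef_pos: [479.4, -209.0, 32.4]
tool_rot: [-3.142, -0.0, -1.675]
force: [0.3, 0.9, 1.5]
width: 44.0
```

```bash
python3 look.py w16
```

```text
[ 479.4 -209.    32.4] [-3.142 -0.    -1.675] 15.475 44.04 [0.33 0.93 1.47] [-0.053  0.003 -0.026]
```

View pics/w16c.png

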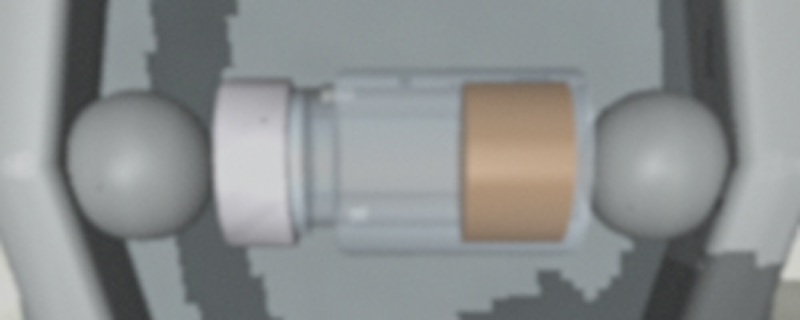

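The studs now touch both ends, and the glass has shifted about 3 px toward the cap side. I'll go on in 0.5 mm steps.

Request:
play_rows --targets '[{"slide": [0, 0, 0], "turn": [0, 0, 0], "hand": 43.5}, {"slide": [0, 0, 0], "turn": [0, 0, 0], "hand": 43.5}]'

```text
clock: 15.78
eef_pos: [479.4, -208.9, 32.4]
tool_rot: [3.142, 0.0, -1.675]
force: [0.1, -0.2, 1.8]
width: 43.4
```

Request:
play_rows --targets '[{"slide": [0, 0, 0], "turn": [0, 0, 0], "hand": 43}, {"slide": [0, 0, 0], "turn": [0, 0, 0], "hand": 43}]'

```text
clock: 16.02
eef_pos: [479.4, -209.0, 32.4]
tool_rot: [-3.142, 0.0, -1.675]
force: [1.1, -0.4, 2.7]
width: 43.1
```

```bash
python3 look.py w17
```

```text
[ 479.4 -209.    32.4] [-3.142  0.    -1.675] 16.025 43.08 [ 1.09 -0.43  2.67] [-0.088 -0.085 -0.074]
```

View pics/w17c.png

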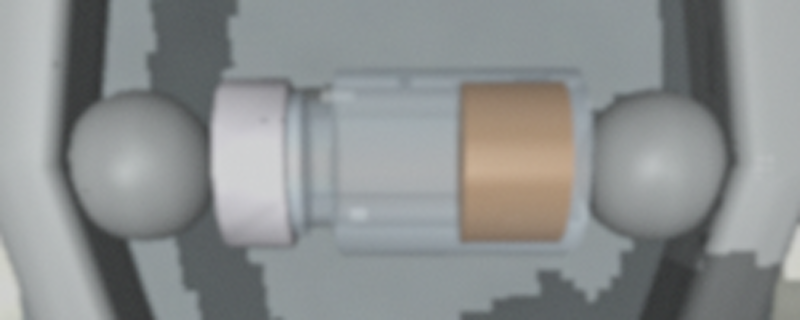

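Request:
play_rows --targets '[{"slide": [0, 0, 0], "turn": [0, 0, 0], "hand": 42.5}, {"slide": [0, 0, 0], "turn": [0, 0, 0], "hand": 42.5}]'

```text
clock: 16.32
eef_pos: [479.4, -209.0, 32.4]
tool_rot: [-3.141, -0.0, -1.675]
force: [0.4, -0.9, 2.1]
width: 42.8
```

Request:
play_rows --targets '[{"slide": [0, 0, 0], "turn": [0, 0, 0], "hand": 42}, {"slide": [0, 0, 0], "turn": [0, 0, 0], "hand": 42}]'

```text
clock: 16.58
eef_pos: [479.4, -209.0, 32.4]
tool_rot: [-3.141, -0.0, -1.675]
force: [1.0, 0.2, 1.9]
width: 42.1
```

```bash
python3 look.py w18
python3 - <<'E'
import cv2,numpy as np
cv2.imwrite('pics/cmp18.png',np.vstack([cv2.imread(f'pics/{n}c.png')[60:260] for n in('w15','w17','w18')]))
E
```

```text
[ 479.4 -209.    32.4] [-3.141 -0.    -1.675] 16.575 42.11 [1.05 0.22 1.91] [-0.082 -0.067  0.016]
```

View pics/cmp18.png

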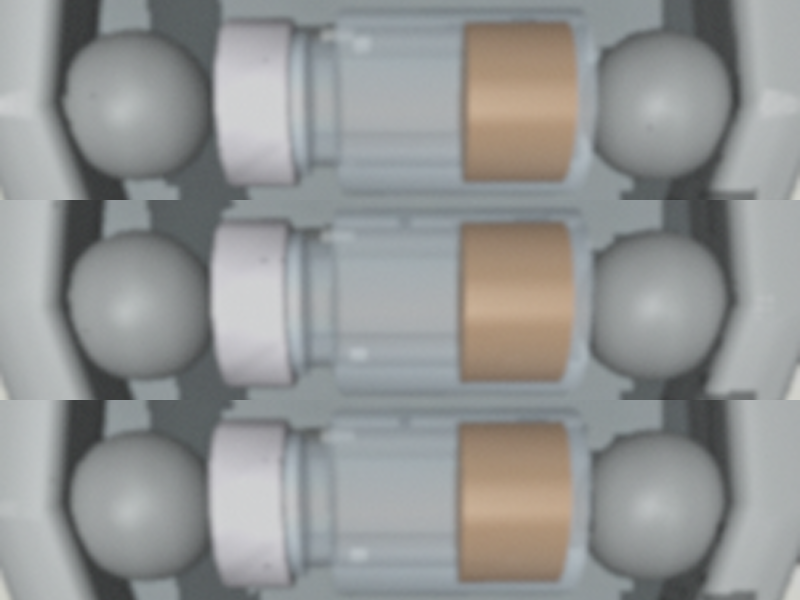

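Run:
```python
from h import *
for n in ["w11","w13","w15","w18"]:
    z=np.load(n+".npz");c={k:z[k] for k in "KRt"};d=z["d"];T=z["p"];R=rot(z["r"]).as_matrix()
    out=[]
    v,u=np.mgrid[118:175,150:400];dd=d[118:175,150:400]
    o,_=ray(c,0,0);K=c["K"];pc=np.stack([(u-K[0,2])/K[0,0]*dd,(v-K[1,2])/K[1,1]*dd,dd],-1).reshape(-1,3)
    P=(pc-c["t"])@c["R"]; P=(P-T)@R
    for su in (-1,1):
        m=(P[:,0]*su>20)&(P[:,0]*su<40)&(abs(P[:,1]+59)<8.5)&(P[:,2]<-25)&(P[:,2]>-34)
        q=P[m]
        # fit sphere linear LS
        A=np.c_[2*q,np.ones(len(q))];b=(q**2).sum(1);x=np.linalg.lstsq(A,b,rcond=None)[0]
        out+= [x[:3].round(1).tolist(),round(float(np.sqrt(x[3]+x[:3]@x[:3])),1),len(q)]
    print(n,out)
```

```text
w11 [[-30.8, -59.1, -28.4], 6.9, 1252, [29.9, -59.0, -29.4], 7.3, 1458]
w13 [[-32.4, -59.0, -25.5], 7.6, 1944, [30.9, -59.1, -29.6], 7.5, 2228]
w15 [[-32.2, -59.1, -26.3], 7.5, 2077, [30.7, -59.2, -29.8], 7.5, 2327]
w18 [[-31.0, -59.1, -28.3], 7.4, 2261, [30.9, -59.2, -28.7], 7.4, 2341]
```

The masked sphere fit is too rough to tell the gap, because the top of the cap hides the contact. I'll keep stepping and watch the width lag and the cap.

Request:
play_rows --targets '[{"slide": [0, 0, 0], "turn": [0, 0, 0], "hand": 41.5}, {"slide": [0, 0, 0], "turn": [0, 0, 0], "hand": 41.5}]'

```text
clock: 16.88
eef_pos: [479.4, -209.0, 32.4]
tool_rot: [-3.141, -0.0, -1.675]
force: [-0.4, -0.8, 2.1]
width: 41.4
```

Request:
play_rows --targets '[{"slide": [0, 0, 0], "turn": [0, 0, 0], "hand": 41}, {"slide": [0, 0, 0], "turn": [0, 0, 0], "hand": 41}]'

```text
clock: 17.12
eef_pos: [479.4, -208.9, 32.4]
tool_rot: [-3.141, 0.0, -1.675]
force: [1.4, -1.1, 2.2]
width: 40.9
```

Request:
play_rows --targets '[{"slide": [0, 0, 0], "turn": [0, 0, 0], "hand": 40.5}, {"slide": [0, 0, 0], "turn": [0, 0, 0], "hand": 40.5}]'

```text
clock: 17.38
eef_pos: [479.5, -209.0, 32.4]
tool_rot: [-3.141, 0.0, -1.675]
force: [1.0, -0.3, 2.3]
width: 40.6
```

Request:
play_rows --targets '[{"slide": [0, 0, 0], "turn": [0, 0, 0], "hand": 40}, {"slide": [0, 0, 0], "turn": [0, 0, 0], "hand": 40}]'

```text
clock: 17.62
eef_pos: [479.5, -209.0, 32.5]
tool_rot: [-3.141, -0.0, -1.675]
force: [-0.3, -0.8, 3.4]
width: 40.4
```

```bash
python3 look.py w19
python3 - <<'E'
import cv2,numpy as np
cv2.imwrite('pics/cmp19.png',np.vstack([cv2.imread(f'pics/{n}c.png')[60:260] for n in('w15','w18','w19')]))
E
```

```text
[ 479.5 -209.    32.5] [-3.141 -0.    -1.675] 17.625 40.42 [-0.32 -0.76  3.38] [-0.08  -0.117  0.009]
```

View pics/cmp19.png

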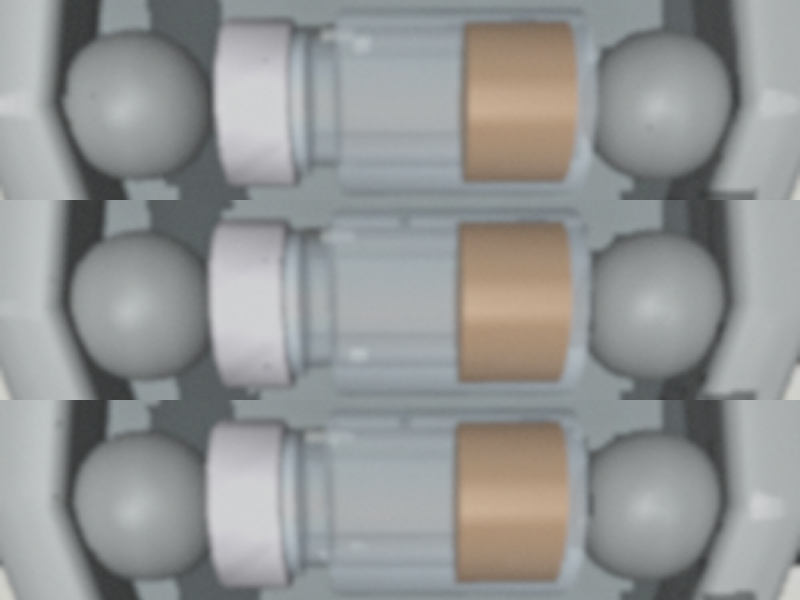

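The glass keeps shifting with the right stud while the neck gap (about 297 to 333) is unchanged, so the cap is not yet loaded. Continuing.

Request:
play_rows --targets '[{"slide": [0, 0, 0], "turn": [0, 0, 0], "hand": 39.5}, {"slide": [0, 0, 0], "turn": [0, 0, 0], "hand": 39.5}]'

```text
clock: 17.92
eef_pos: [479.5, -209.0, 32.5]
tool_rot: [-3.141, -0.0, -1.675]
force: [1.0, 0.3, 4.8]
width: 39.4
```

Request:
play_rows --targets '[{"slide": [0, 0, 0], "turn": [0, 0, 0], "hand": 39}, {"slide": [0, 0, 0], "turn": [0, 0, 0], "hand": 39}]'

```text
clock: 18.18
eef_pos: [479.5, -209.0, 32.6]
tool_rot: [-3.141, -0.0, -1.675]
force: [0.5, -1.3, 6.4]
width: 39.2
```

Request:
play_rows --targets '[{"slide": [0, 0, 0], "turn": [0, 0, 0], "hand": 38.5}, {"slide": [0, 0, 0], "turn": [0, 0, 0], "hand": 38.5}]'

```text
clock: 18.42
eef_pos: [479.6, -209.1, 32.6]
tool_rot: [-3.141, -0.0, -1.675]
force: [0.2, -0.6, 5.5]
width: 38.8
```

```bash
python3 look.py w20
python3 - <<'E'
import cv2,numpy as np
cv2.imwrite('pics/cmp20.png',np.vstack([cv2.imread(f'pics/{n}c.png')[60:260] for n in('w15','w19','w20')]))
E
```

```text
[ 479.6 -209.1   32.6] [-3.141 -0.    -1.675] 18.425 38.76 [ 0.19 -0.62  5.51] [-0.106 -0.076 -0.041]
```

View pics/cmp20.png

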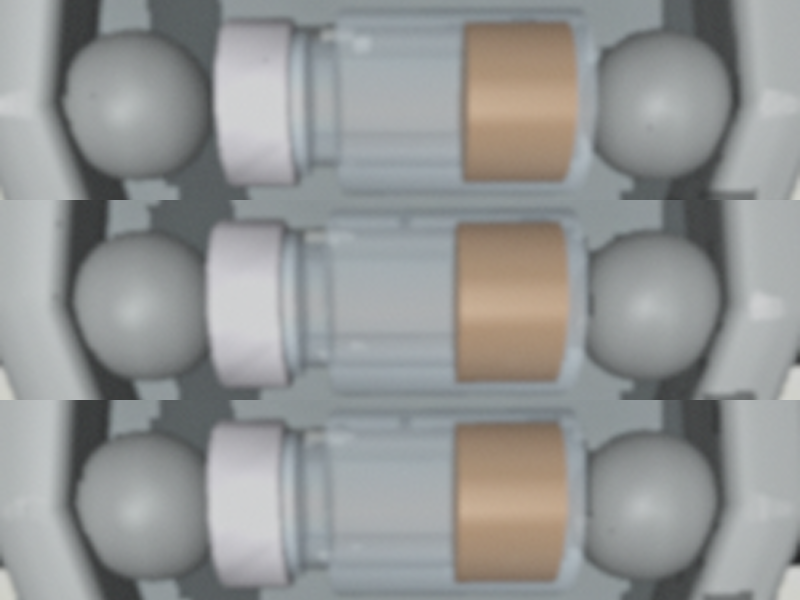

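The vertical force rose from about 2 N to 5.5 N from a width of about 40, so the studs are now loading the cap. I'll keep to 0.5 mm steps.

Request:
play_rows --targets '[{"slide": [0, 0, 0], "turn": [0, 0, 0], "hand": 38}, {"slide": [0, 0, 0], "turn": [0, 0, 0], "hand": 38}]'

```text
clock: 18.73
eef_pos: [479.6, -209.1, 32.7]
tool_rot: [-3.141, -0.0, -1.676]
force: [1.4, -1.4, 6.7]
width: 38.0
```

Request:
play_rows --targets '[{"slide": [0, 0, 0], "turn": [0, 0, 0], "hand": 37.5}, {"slide": [0, 0, 0], "turn": [0, 0, 0], "hand": 37.5}]'

```text
clock: 18.98
eef_pos: [479.6, -209.1, 32.7]
tool_rot: [-3.141, -0.0, -1.676]
force: [-0.2, -0.8, 6.7]
width: 37.8
```

```bash
python3 look.py w21
python3 - <<'E'
import cv2,numpy as np
cv2.imwrite('pics/cmp21.png',np.vstack([cv2.imread(f'pics/{n}c.png')[60:260] for n in('w19','w20','w21')]))
E
```

```text
[ 479.6 -209.1   32.7] [-3.141 -0.    -1.676] 18.975 37.8 [-0.22 -0.79  6.74] [-0.085  0.015 -0.022]
```

View pics/cmp21.png

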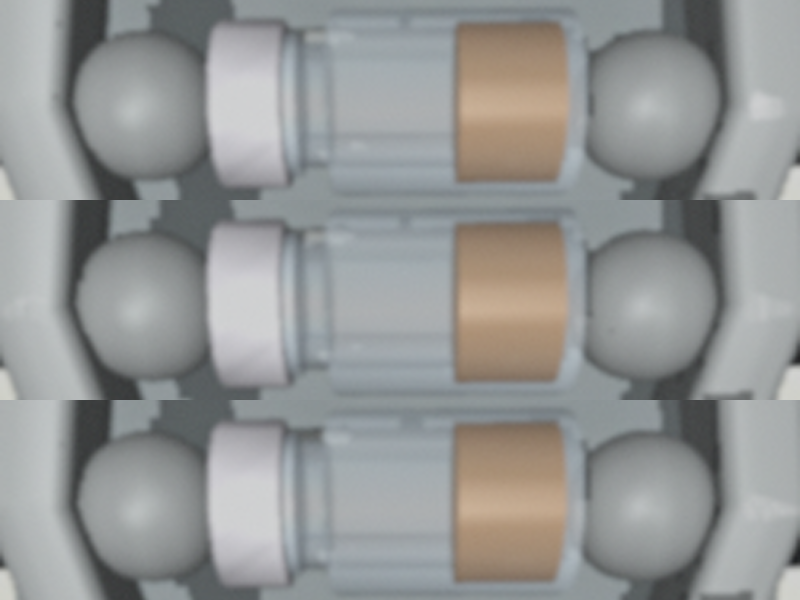

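Request:
play_rows --targets '[{"slide": [0, 0, 0], "turn": [0, 0, 0], "hand": 37}, {"slide": [0, 0, 0], "turn": [0, 0, 0], "hand": 37}]'

```text
clock: 19.27
eef_pos: [479.6, -209.2, 32.8]
tool_rot: [-3.141, -0.0, -1.676]
force: [0.4, 0.1, 7.8]
width: 37.3
```

Request:
play_rows --targets '[{"slide": [0, 0, 0], "turn": [0, 0, 0], "hand": 36.5}, {"slide": [0, 0, 0], "turn": [0, 0, 0], "hand": 36.5}]'

```text
clock: 19.52
eef_pos: [479.7, -209.2, 32.8]
tool_rot: [-3.141, -0.0, -1.676]
force: [0.5, 0.4, 8.0]
width: 36.9
```

```bash
python3 look.py w22
python3 - <<'E'
import cv2,numpy as np
cv2.imwrite('pics/cmp22.png',np.vstack([cv2.imread(f'pics/{n}c.png')[60:260] for n in('w19','w21','w22')]))
E
```

```text
[ 479.7 -209.2   32.8] [-3.141 -0.    -1.676] 19.525 36.87 [0.5  0.38 8.  ] [-0.044  0.021 -0.019]
```

View pics/cmp22.png

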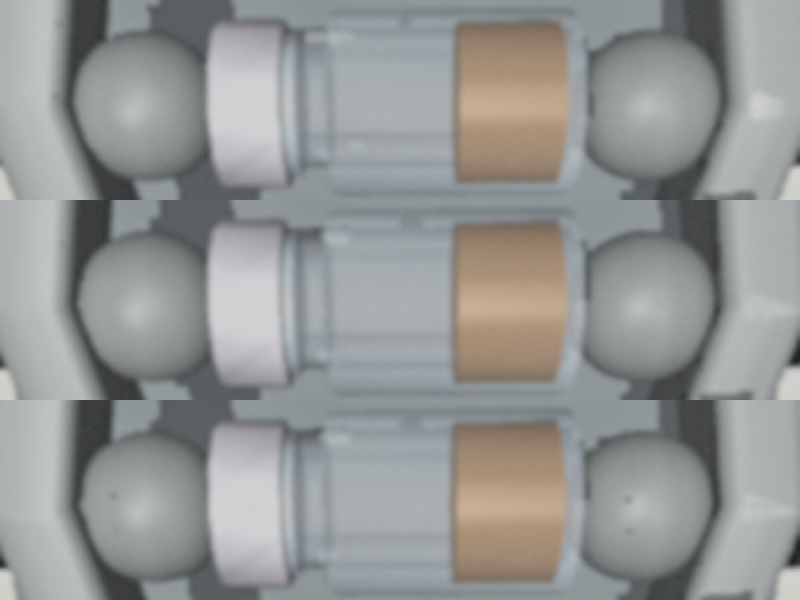

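Request:
play_rows --targets '[{"slide": [0, 0, 0], "turn": [0, 0, 0], "hand": 36}, {"slide": [0, 0, 0], "turn": [0, 0, 0], "hand": 36}]'

```text
clock: 19.82
eef_pos: [479.7, -209.2, 32.9]
tool_rot: [-3.141, -0.0, -1.676]
force: [-0.1, 0.2, 8.1]
width: 36.2
```

Request:
play_rows --targets '[{"slide": [0, 0, 0], "turn": [0, 0, 0], "hand": 35.5}, {"slide": [0, 0, 0], "turn": [0, 0, 0], "hand": 35.5}]'

```text
clock: 20.08
eef_pos: [479.7, -209.2, 32.9]
tool_rot: [-3.141, -0.0, -1.676]
force: [0.2, -1.1, 8.7]
width: 36.3
```

```bash
python3 look.py w23
python3 - <<'E'
import cv2,numpy as np
cv2.imwrite('pics/cmp23.png',np.vstack([cv2.imread(f'pics/{n}c.png')[60:260] for n in('w19','w22','w23')]))
E
```

```text
[ 479.7 -209.2   32.9] [-3.141 -0.    -1.676] 20.075 36.27 [ 0.23 -1.07  8.74] [-0.035  0.031 -0.049]
```

View pics/cmp23.png

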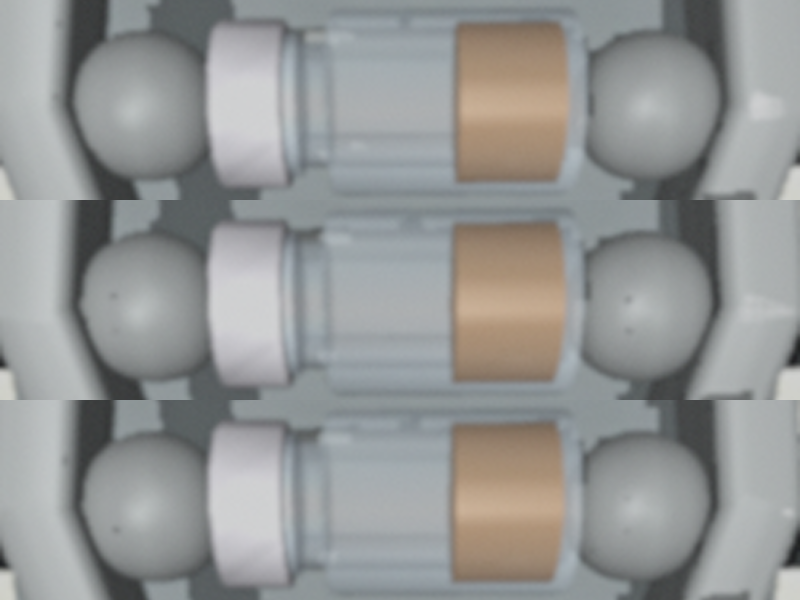

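Request:
play_rows --targets '[{"slide": [0, 0, 0], "turn": [0, 0, 0], "hand": 35}, {"slide": [0, 0, 0], "turn": [0, 0, 0], "hand": 35}]'

```text
clock: 20.38
eef_pos: [479.7, -209.3, 33.0]
tool_rot: [-3.141, -0.0, -1.676]
force: [0.5, 0.3, 9.1]
width: 35.1
```

Request:
play_rows --targets '[{"slide": [0, 0, 0], "turn": [0, 0, 0], "hand": 34.6}, {"slide": [0, 0, 0], "turn": [0, 0, 0], "hand": 34.6}]'

```text
clock: 20.62
eef_pos: [479.8, -209.3, 33.0]
tool_rot: [-3.141, -0.0, -1.676]
force: [0.2, -0.6, 9.7]
width: 35.0
```

```bash
python3 look.py w24
python3 - <<'E'
import cv2,numpy as np
cv2.imwrite('pics/cmp24.png',np.vstack([cv2.imread(f'pics/{n}c.png')[60:260] for n in('w19','w23','w24')]))
E
```

```text
[ 479.8 -209.3   33. ] [-3.141 -0.    -1.676] 20.625 34.98 [ 0.17 -0.56  9.72] [-0.051  0.065 -0.038]
```

View pics/cmp24.png

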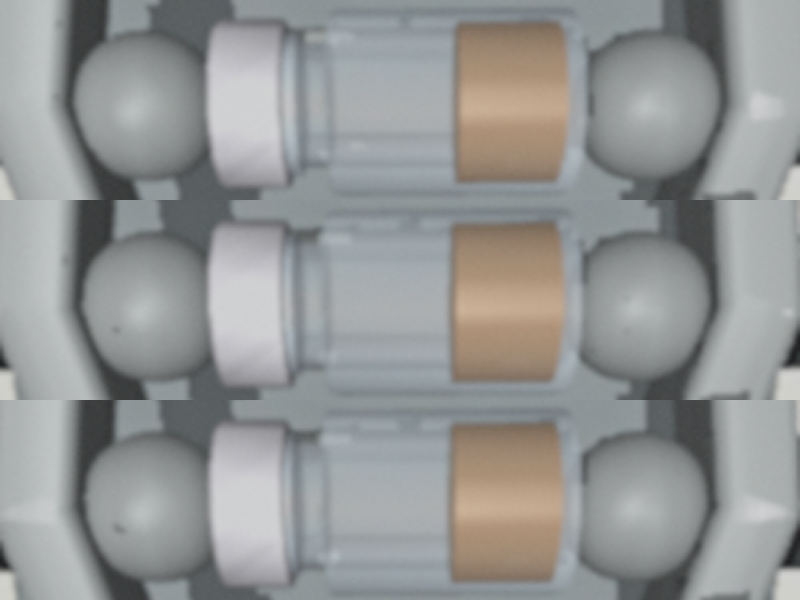

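The neck gap has narrowed from about 39 to 32 px (cap pressed about 0.8 mm), which is close to the peak.

Request:
play_rows --targets '[{"slide": [0, 0, 0], "turn": [0, 0, 0], "hand": 34.2}, {"slide": [0, 0, 0], "turn": [0, 0, 0], "hand": 34.2}]'

```text
clock: 20.92
eef_pos: [479.8, -209.3, 33.1]
tool_rot: [-3.14, -0.0, -1.676]
force: [-0.1, -0.5, 9.6]
width: 34.4
```

Request:
play_rows --targets '[{"slide": [0, 0, 0], "turn": [0, 0, 0], "hand": 33.8}, {"slide": [0, 0, 0], "turn": [0, 0, 0], "hand": 33.8}]'

```text
clock: 21.18
eef_pos: [479.8, -209.3, 33.1]
tool_rot: [-3.14, -0.0, -1.676]
force: [-0.1, 0.1, 10.0]
width: 34.2
```

Request:
play_rows --targets '[{"slide": [0, 0, 0], "turn": [0, 0, 0], "hand": 33.4}, {"slide": [0, 0, 0], "turn": [0, 0, 0], "hand": 33.4}]'

```text
clock: 21.42
eef_pos: [479.9, -209.3, 33.2]
tool_rot: [-3.14, -0.0, -1.676]
force: [0.2, 1.1, 10.5]
width: 33.8
```

```bash
python3 look.py w25
python3 - <<'E'
import cv2,numpy as np
cv2.imwrite('pics/cmp25.png',np.vstack([cv2.imread(f'pics/{n}c.png')[60:260] for n in('w19','w24','w25')]))
E
```

```text
[ 479.9 -209.3   33.2] [-3.14  -0.    -1.676] 21.425 33.82 [ 0.19  1.08 10.51] [-0.018  0.045 -0.049]
```

View pics/cmp25.png

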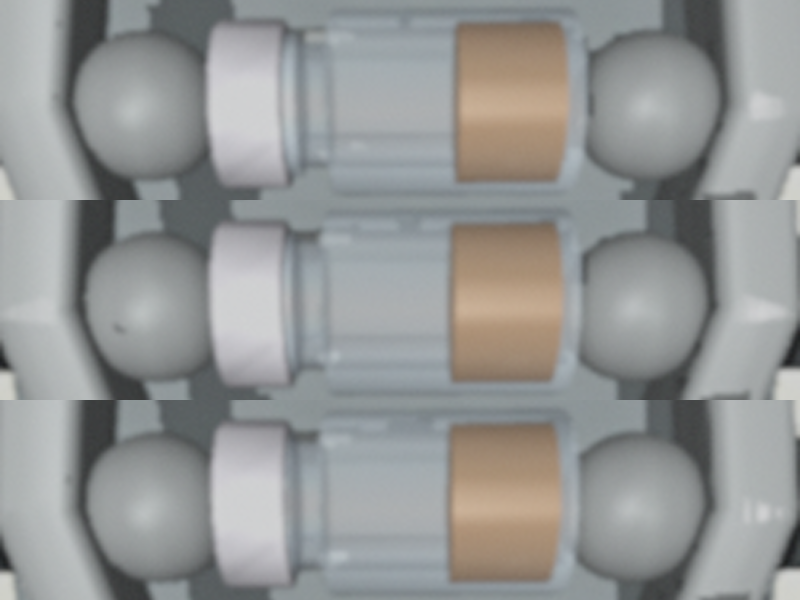

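Request:
play_rows --targets '[{"slide": [0, 0, 0], "turn": [0, 0, 0], "hand": 33}, {"slide": [0, 0, 0], "turn": [0, 0, 0], "hand": 33}]'

```text
clock: 21.72
eef_pos: [479.9, -209.4, 33.2]
tool_rot: [-3.14, -0.0, -1.676]
force: [0.6, -0.8, 11.3]
width: 33.3
```

Request:
play_rows --targets '[{"slide": [0, 0, 0], "turn": [0, 0, 0], "hand": 32.6}, {"slide": [0, 0, 0], "turn": [0, 0, 0], "hand": 32.6}]'

```text
clock: 21.98
eef_pos: [479.9, -209.3, 33.2]
tool_rot: [-3.14, -0.0, -1.676]
force: [-0.4, -0.4, 10.7]
width: 33.1
```

Request:
play_rows --targets '[{"slide": [0, 0, 0], "turn": [0, 0, 0], "hand": 32.2}, {"slide": [0, 0, 0], "turn": [0, 0, 0], "hand": 32.2}]'

```text
clock: 22.22
eef_pos: [479.7, -209.2, 32.8]
tool_rot: [-3.141, -0.0, -1.676]
force: [0.5, 0.1, 2.6]
width: 31.9
```

```bash
python3 look.py w26
python3 - <<'E'
import cv2,numpy as np
cv2.imwrite('pics/cmp26.png',np.vstack([cv2.imread(f'pics/{n}c.png')[60:260] for n in('w19','w25','w26')]))
E
```

```text
[ 479.7 -209.2   32.8] [-3.141 -0.    -1.676] 22.225 31.86 [0.47 0.11 2.57] [ 0.026 -0.112 -0.019]
```

View pics/cmp26.png

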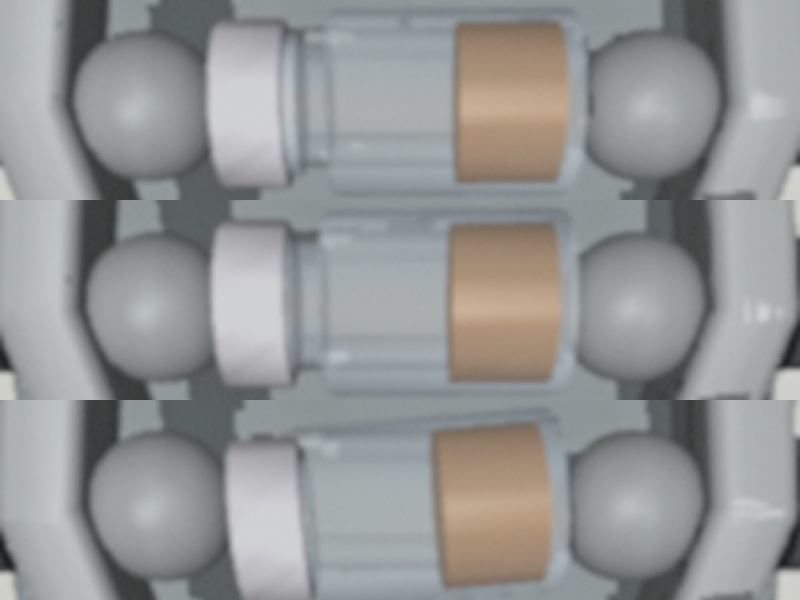

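The force dropped from 11 N to 2.6 N and the cap now sits flush on the glass, so it has snapped home. The vial is yawed by a few degrees. I'll open slowly.

Request:
play_rows --targets '[{"slide": [0, 0, 0], "turn": [0, 0, 0], "hand": 33}, {"slide": [0, 0, 0], "turn": [0, 0, 0], "hand": 36}, {"slide": [0, 0, 0], "turn": [0, 0, 0], "hand": 40}, {"slide": [0, 0, 0], "turn": [0, 0, 0], "hand": 46}, {"slide": [0, 0, 0], "turn": [0, 0, 0], "hand": 52}]'

```text
clock: 22.9
eef_pos: [478.6, -208.8, 32.1]
tool_rot: [3.14, 0.0, -1.675]
force: [-1.0, -1.1, -0.9]
width: 52.4
```

Request:
play_rows --targets '[{"slide": [0, 0, 0], "turn": [0, 0, 0], "hand": 58}, {"slide": [0, 0, 0], "turn": [0, 0, 0], "hand": 66}, {"slide": [0, 0, 0], "turn": [0, 0, 0], "hand": 76}, {"slide": [0, 0, 0], "turn": [0, 0, 0], "hand": 85}, {"slide": [0, 0, 0], "turn": [0, 0, 0], "hand": 85}]'

```text
clock: 23.52
eef_pos: [479.5, -209.0, 32.5]
tool_rot: [-3.141, -0.0, -1.675]
force: [0.7, 0.2, 0.2]
width: 85.1
```

```bash
python3 look.py w27
```

```text
[ 479.5 -209.    32.5] [-3.141 -0.    -1.675] 23.525 85.13 [0.7  0.15 0.18] [-0.027  0.037  0.061]
```

View pics/w27.png

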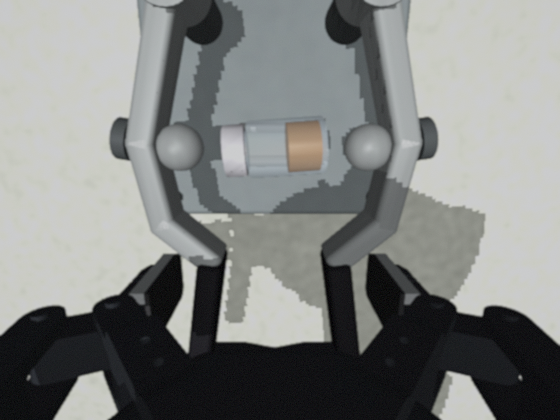

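The handles are open as at the start (stud tips at 203 and 344) and the capped vial is in the cradle, yawed slightly. I'll rise clear and measure it.

Request:
play_rows --targets '[{"slide": [0, 0, -30], "turn": [0, 0, 0], "hand": 85}, {"slide": [0, 0, -45], "turn": [0, 0, 0], "hand": 85}, {"slide": [0, 0, 0], "turn": [0, 0, 0], "hand": 85}, {"slide": [0, 0, 0], "turn": [0, 0, 0], "hand": 85}]'

```text
clock: 24.08
eef_pos: [479.2, -208.8, 107.3]
tool_rot: [3.142, 0.0, -1.675]
force: [-0.3, -0.7, -1.0]
width: 84.8
```

```bash
python3 look.py w28
python3 - <<'E'
from h import *
z=np.load("w28.npz");c={k:z[k] for k in "KRt"};d=z["d"];T=z["p"];R=rot(z["r"]).as_matrix();K=c["K"]
v,u=np.mgrid[90:200,170:380];dd=d[90:200,170:380]
pc=np.stack([(u-K[0,2])/K[0,0]*dd,(v-K[1,2])/K[1,1]*dd,dd],-1).reshape(-1,3)
W=(pc-c["t"])@c["R"]; P=(W-T)@R
m=(abs(P[:,0])<22)&(W[:,2]>52)&(W[:,2]<75)&(abs(P[:,1]+59)<16); q=P[m]; w=W[m]
print(m.sum(),"x range",q[:,0].min(),q[:,0].max(),"max z",np.percentile(w[:,2],[90,98]))
for a in range(-20,22,5):
    s=(q[:,0]>=a)&(q[:,0]<a+5)
    if s.sum()>5: print(a,s.sum(),"y lo/hi",q[s,1].min().round(1),q[s,1].max().round(1),"ztop",np.percentile(w[s,2],95).round(1))
cv2.imwrite("pics/w28b.png",cv2.resize(z["im"][100:180,190:370],None,fx=4.4,fy=4.4,interpolation=cv2.INTER_CUBIC))
im,_=get_image("top");cv2.imwrite("pics/t28.png",im)
E
```

```text
[ 479.2 -208.8  107.3] [ 3.142  0.    -1.675] 24.075 84.83 [-0.26 -0.71 -0.99] [-0.014  0.025 -0.028]
2228 x range -19.13838555953622 19.371095888658342 max z [65.41698362 66.22882244]
-20 204 y lo/hi -68.0 -48.0 ztop 65.4
-15 271 y lo/hi -69.2 -48.6 ztop 65.5
-10 298 y lo/hi -69.2 -48.1 ztop 66.1
-5 291 y lo/hi -69.8 -47.9 ztop 66.2
0 322 y lo/hi -70.4 -48.6 ztop 65.8
5 291 y lo/hi -70.4 -48.5 ztop 65.7
10 315 y lo/hi -71.0 -49.1 ztop 65.5
15 236 y lo/hi -70.9 -49.2 ztop 65.2
```

View pics/w28b.png

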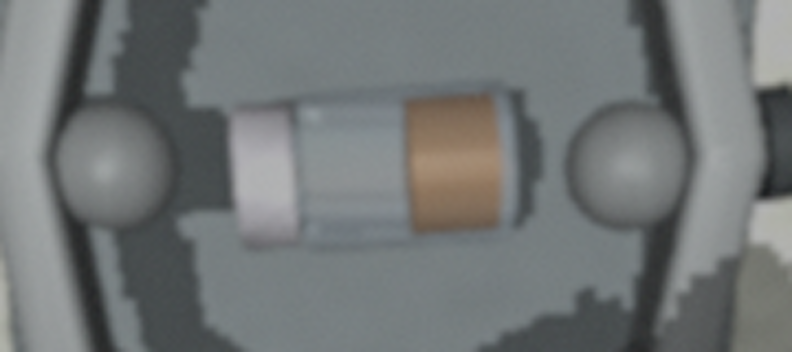

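View pics/t28.png

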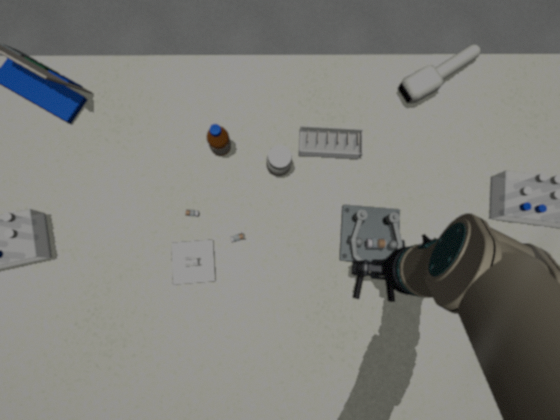

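Checks:
- **Cap:** the vial measures 38.5 mm end to end (38 mm when home).
- **Height:** its top is at 66 mm, as it should be for an axis at 55 mm.
- **Yaw:** about 0.08 rad, under the 0.2 limit.
- **Bystanders:** they appear where they started.

Handing in.

```bash
python3 -c "
from cell import *
print(finish_job())"
```

```text
the job is handed in; nothing more can be done
None
```

I laid the vial in the cradle with its cap loose, let go, then squeezed the two handles in 0.4–0.5 mm steps until the cap snapped home. The job was handed in at about 24 s of the 58 s; it reports no verdict.

- **Snap:** the vertical force on the tool, which rose with the squeeze, climbed to about 11 N. It fell to 2.6 N at a finger opening of about 32 mm, and the cap showed flush with the glass. There was no direct reading of the force on the vial itself.
- **Handles:** I opened the fingers slowly, and the handles look fully sprung open, with the studs back where they stood before the squeeze. The gripper is clear above, touching nothing.
- **Vial:** it measures 38.5 mm long (38 mm when home), with its top at 66 mm, so its axis is at about 55 mm. It lies centred in the cradle but turned about 0.08 rad by the snap, within the 0.2 rad limit.
- **Bystanders:** the jar, bottle and slides appear unmoved in the top view.

Two measurements were off. Lengths from the wrist camera came out 2–6 % short. A fit of the stud positions was too rough to show where the studs met the vial, so I judged contact by force and by the pictures instead.

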